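# Turn the shelf bracket round and press its stud home with one turn of the flywheel

## Task

The walnut shelf bracket lying in the bed of the hand press is the wrong way round: its steel stud points away from the ram. Lift the bracket clear of the bed, turn it half round and seat it fully in the bed again with the stud facing the ram, then crank the flywheel clockwise (as seen facing its handle) through exactly one turn, so that the ram presses the stud in and draws back and the handle stops at the pointer where it began. Do not crank before the bracket is seated or run on into a second stroke, let go at the end, and leave the other things on the crate where they are.

Things in the scene. Friction and masses are not known exactly. Their poses are not given: they have to be found in the camera images.
- press: Hand-cranked bench press, grey and steel, bolted down, 520 mm long (y). Origin: crate top, under its middle. x points to its back (away from the robot at yaw 0), y from flywheel end to bed end, z up. Wheel centre at (0, -135, 105) mm, bed at (0, 165, 12). The wheel's axis leans 30 degrees from vertical to the front: it points along (-0.5, 0, 0.866). The block between wheel and ram is 57 mm high.
- bed (a point): Centre of the bed's floor, 12 mm above the crate top; axes as the press. Open-topped aluminium frame, 76 (x) by 156 mm (y) inside, walls 8 mm thick and 20 mm high above this floor, with a 44 mm gap in the middle of each end wall for the stud. The bracket fits with 3 mm to spare all round. The ram, a 20 mm steel bar, comes through the gap at the -y end.
- hub (a point): Point on the flywheel's axis, 12 mm in front of the wheel's back face (wheel 160 mm across, 18 mm thick; the handle circles it at 58 mm radius).
- guard (a point): Middle of the aluminium top rim (180 mm wide, along the press's y) of the clear plastic guard. The guard stands 118 mm up the slope from the wheel's axis, parallel to the axis and 157 mm high from the wheel's back face, so it overhangs the wheel: the tool must come in leaning, about along the wheel's axis.
- bracket: Walnut shelf bracket, 0.3 to 0.6 kg, starting in the bed. Foot plate 70 (x) by 150 (y) by 26 mm; along its middle an upright web 18 mm thick (x), 120 mm long up to 51 mm above the underside, then 70 mm long up to 76 mm, good to grip. Origin: centre of the underside; z up. The stud sticks out at the -y end. Seated with the stud to the ram its axes agree with the press's; it starts turned half round.
- stud_end (a point): Centre of the bracket's end face from which the stud comes, (0, -75, 13) mm in the bracket's frame.
- stud (a joint): How far the stud is pressed in (m): 0 at the start, its 22 mm wide head then standing 22 mm out of the wood; limit 0.0165. Takes about 8 N and stays where pushed. One full stroke on a seated bracket presses it about 0.015.
- flywheel (a joint): Angle of the flywheel (rad), growing clockwise seen facing the handle. 0: handle at the lowest point of the slope (the press's -x side), beside the aluminium pointer; starts within 0.1 of that. 6.283 is one full turn. Stays where left; needs under 6 N at the handle; stops at -0.7 and 7.18. The ram goes out 32 mm in the first half turn and back in the second.
- grip (a point): Middle of the crank handle: pale wood, round, 24 mm thick, 54 mm long (32 mm below this point to 22 mm above it along the wheel's axis), parallel to the axis and 58 mm from it; this point is 52 mm in front of the wheel's back face. It spins freely on its pin, so its x and y axes mean nothing; z points outwards along the wheel's axis.
- spare: Spare walnut bracket of the same shape without a stud, standing behind the bed on the crate top; 76 mm high; bystander. Origin: centre of its underside.
- ratchet: Chrome ratchet handle, 185 mm long, lying in front of the bed, 36 mm high; bystander. Origin: centre of its underside.
- doorstop: Round aluminium door stop, 52 mm wide, 46 mm high, in front of the press's middle; bystander. Origin: centre of its underside.
- jar: Glass jar, 68 mm wide, 85 mm high, at one side; bystander. Origin: centre of its underside.
- mug: White mug, 80 mm wide, 90 mm high, at one side; bystander. Origin: centre of its underside.
- tape: Grey tape measure, 70 mm long, 65 mm high, in front of the press's flywheel end; bystander. Origin: centre of its underside.
Things that resemble listed ones, but are neither listed nor needed, are in the scene too. What is shaped like the bracket but pink, red or yellow is not meant.

How it is judged:
On the way, in this order (a step that is already met when the one before it is completed fails the run):
1. the bracket is lifted clear of the bed (z of bracket in the frame of bed above 0.024 m), for 0.1 s.
2. the bracket sits fully in the bed again, stud end facing the ram (horizontal distance between bracket and bed below 0.008 m and z of bracket in the frame of bed below 0.004 m and angle between bracket's own z axis and vertical below 0.08 rad and y of stud_end in the frame of bed below -0.05 m), for 0.2 s.
3. the flywheel is past half its turn and the stud is pressed in (value of joint flywheel above 3 rad and value of joint stud above 0.011 m).
At the end, for the whole second after the job is handed in: The bracket lies flat in the bed (within 8 mm of its centre and 4 mm of its floor, tilted less than 0.08 rad) with the stud end at the ram's side, the stud is pressed in more than 11 mm, the flywheel stands still within 0.15 rad of one full turn (6.283), and nothing is held (all of step 2 and value of joint stud above 0.011 m and value of joint flywheel between 6.1332 and 6.4332 rad and velocity of joint flywheel between -0.1 and 0.1 rad/s and linear speed of bracket below 0.02 m/s); the robot touches nothing.
It fails at once if the flywheel is run on into a second stroke (more than 0.45 rad past the full turn) (value of joint flywheel above 6.7332 rad).
It fails at once if the flywheel is turned backwards by more than 0.45 rad from the pointer (value of joint flywheel below -0.45 rad).
It fails at once if the flywheel is cranked (past 0.8 rad) while the bracket is not in the bed with its stud facing the ram (value of joint flywheel above 0.8 rad and (z of bracket in the frame of bed above 0.012 m or y of stud_end in the frame of bed above -0.04 m)).
It fails at once if one of the bystanders is moved more than 30 mm (distance of any of spare, ratchet, doorstop, jar, mug, tape from where it was at the start of the episode above 0.03 m).
It also fails if it takes over 70 s, if anything falls off the work surface, if the arm or the gripper's body presses on something with over 40 N, if the wrist force passes 120 N, or if a joint passes its speed limit or range.

## Robot

A 6-joint arm with a two-finger parallel gripper is mounted at the origin on the work surface. World frame = base frame: x ahead of the robot, y to its left, z up, the work surface at z = 0. Lengths are in m, angles in rad, forces in N, time in s.
With the tool pointing down it reaches from about 0.25 to 0.775 m from the base axis. Payload 4 kg.
Tool frame: the origin (TCP) lies midway between the tips of the shut fingers; the grasp point (between the pads) lies 19 mm behind it; z points along the fingers, y is the direction in which the jaws open and shut (so a half turn about z gives the same grasp; the last joint's range is limited). The gripper opens to 94 mm and grips with 3 to 60 N. Pads are 16 mm wide; open, the fingers measure 119 mm over their backs; the gripper's body (75 mm by 177 mm) begins 78 mm behind the grasp point.
Start: joints at [-1.231, 0.087, 1.371, -0, 1.684, -0.103], TCP at [0.236, -0.497, 0.206] pointing down, gripper open.
Joint ranges: [-3.1, 3.1], [-0.76, 2.03], [0.27, 2.55], [-1.08, 4.22], [0.17, 2.65], [-2.57, 2.57]. Speed limits (rad/s): [2.79, 2.79, 3.14, 3.14, 3.14, 3.14].

## Interface

Orientations are given as [roll, pitch, yaw] about the fixed x, y, z axes, in that order (R = Rz(yaw) Ry(pitch) Rx(roll)).
In Python, from bench import robot gives the robot as it stands.
- The arm moves only by the tool carry_out, never from a script. Its argument "deltas" is text: rows parted by semicolons, each of 7 numbers parted by spaces: the shift along the tool's x, y, z in mm, then the turn, a rotation vector about the tool's x, y, z in rad, then the closure, from 0 (fully open) to 1 (shut). A call has exactly 8 rows; each row is the pose to reach, as a shift and turn from the pose commanded when the call began, along the tool's axes at that moment; what a row does not reach only later rows make up. A row lasts 1/12 s, in which the tool goes at most 41.7 mm and 7.16 degrees, less where a joint would pass 70% of its speed; a pose out of reach is approached as far as the arm can. A call with a gripper value outside its range is refused whole. The fingers move at their own pace and stop on an object; the grip force is fixed at half the most. Time passes only in rows, so rows that repeat a pose let the fingers close, or fill a call up. It gives the time, the measured TCP pose, the force and the opening at its end, in the units of the state.
- robot.get_obs(): the state, without advancing time (a new reading comes with each control period).
- robot.snapshot(name): name is "scene" or "top"; returns a dict with "pixels" (400x640x3 uint8, red, green, blue), "range_z" (400x640 float32, m along the optical axis (not along the pixel's ray), 0 where there is no reading), "camera_matrix" (3x3 intrinsics, pixels), "rvec" (rotation vector, rad) and "tvec" (3), from world to camera coordinates, as OpenCV has them. Camera axes: x right, y down, z forward; pixel columns grow to the right and rows downward; lengths in m; the calibration is good to about 2 mm. A picture is of the moment at which its call begins.
- robot.close_job(): hands the job in, once; it reports no verdict.
Trained networks look in a picture, given as the dict that the camera call returned (one of the last four; its "shot" number tells which), for a name from the list of things; names that differ only in an ending like _2 or _b are one class to them, and where a whole thing is asked for, a point or a joint stands for the part that bears it (a point fixed in the world has none). Each returns a list of dicts, best first, with "p" (0 to 1); they miss things now and then, are a little off and sometimes report something else, mostly with a low value. They report only what shows in the picture. A call takes as long as a camera call. They do not tell look-alikes from the thing itself.
- robot.look_for(picture, thing): "at" ([x, y, z] in m, in the coordinates of the camera as it stood for that picture, good to about 4 mm: the middle of the surface that is visible of it).
- robot.place_of(picture, thing): "at" ([x, y, z] in m, in the coordinates of the camera as it stood for that picture, good to about 4 mm: a listed point, or the origin of a listed thing).
The state is a dict: "time": time; "joint_positions": joint angles; "qvel": joint speeds; "joint_torque": joint torques, N m; "tool_pos": TCP position; "ee_rot": TCP orientation; "wrist_force": force on the tool from outside, world axes, zero at the start; "wrist_torque": the same for the moment, N m; "width": finger opening in m.
Only numpy, scipy, OpenCV 4.12 (cv2) and the standard library are available. Lean on these libraries where they do the work, as an engineer would, in place of code of your own. Each camera call takes 0.05 s, during which the arm holds its last target.

## Working session

There is one attempt and no reset: what is moved stays moved. The work goes in short steps, Python scripts to look and compute and a tool call to move; the robot and the scene stay as the last step left them, time stands still between calls to the robot, and variables do not carry over. Pictures are saved under pics/ and viewed, and the job is handed in when it is done.

Besides the shell and the picture viewer there is one more tool, called after "Emit:" as name(argument=value, ...) on one line, values as JSON. carry_out: Moves the arm, as the interface text tells. Its arguments: {"type":"object","properties":{"deltas":{"type":"string"}},"required":["deltas"]}

```bash
ls; mkdir -p pics; cat > h.py <<'E'
import numpy as np, cv2
from scipy.spatial.transform import Rotation as R
from bench import robot
def world(p,pic):
    Rm=cv2.Rodrigues(np.array(pic["rvec"],float))[0]
    return Rm.T@(np.array(p)-np.array(pic["tvec"]).ravel())
def proj(P,pic):
    return cv2.projectPoints(np.array(P,float).reshape(-1,3),np.array(pic["rvec"],float),np.array(pic["tvec"],float),np.array(pic["camera_matrix"],float),None)[0].reshape(-1,2)
def save(pic,name): cv2.imwrite("pics/"+name,pic["pixels"][:,:,::-1])
def cloud(pic):
    z=pic["range_z"];K=np.array(pic["camera_matrix"]);v,u=np.mgrid[:z.shape[0],:z.shape[1]]
    P=np.stack([(u-K[0,2])/K[0,0]*z,(v-K[1,2])/K[1,1]*z,z],-1)
    Rm=cv2.Rodrigues(np.array(pic["rvec"],float))[0]
    W=(P-np.array(pic["tvec"]).ravel())@Rm
    W[z==0]=np.nan
    return W
E
python3 - <<'E'
from h import *
np.set_printoptions(precision=4,suppress=True)
for n in("scene","top"):
    p=robot.snapshot(n);save(p,n+"0.png")
    for t in ["press","bed","hub","guard","bracket","stud_end","grip","spare","ratchet","doorstop","jar","mug","tape"]:
        print(n,t,[(round(d["p"],2),world(d["at"],p).round(3),proj(world(d["at"],p),p).round().astype(int).tolist()) for d in robot.place_of(p,t)][:3])
print(robot.get_obs())
E
```

```text
pics
scene press [(0.62, array([ 0.616, -0.054,  0.003]), [[292, 277]])]
scene bed [(0.63, array([0.644, 0.108, 0.011]), [[346, 288]])]
scene hub []
scene guard [(0.8, array([ 0.614, -0.196,  0.3  ]), [[233, 204]]), (0.36, array([0.658, 0.18 , 0.027]), [[371, 291]])]
scene bracket [(0.89, array([0.38 , 0.145, 0.003]), [[359, 224]]), (0.64, array([ 0.356, -0.085, -0.   ]), [[293, 215]]), (0.62, array([0.649, 0.108, 0.009]), [[346, 289]])]
scene stud_end [(0.94, array([0.656, 0.182, 0.025]), [[372, 291]]), (0.83, array([0.216, 0.34 , 0.017]), [[413, 192]]), (0.79, array([ 0.309, -0.232,  0.012]), [[253, 200]])]
scene grip []
scene spare [(0.55, array([0.767, 0.094, 0.001]), [[339, 327]])]
scene ratchet [(0.86, array([ 0.551,  0.161, -0.002]), [[363, 266]])]
scene doorstop [(0.65, array([ 0.521, -0.034,  0.   ]), [[302, 253]])]
scene jar [(0.65, array([0.469, 0.483, 0.001]), [[464, 252]])]
scene mug [(0.76, array([ 0.5  , -0.546,  0.001]), [[148, 237]])]
scene tape [(0.61, array([0.646, 0.109, 0.01 ]), [[346, 289]])]
top press [(0.82, array([ 0.616, -0.054,  0.003]), [[332, 156]])]
top 
[... 976 characters left out ...]
ay([0.462, 0.485, 0.001]), [[188, 194]])]
top mug [(0.91, array([ 0.496, -0.549,  0.   ]), [[462, 191]]), (0.65, array([ 0.521, -0.038, -0.001]), [[328, 181]])]
top tape [(0.7, array([ 0.45 , -0.232, -0.002]), [[378, 201]])]
{'time': 1.4, 'joint_positions': array([-1.2311,  0.0872,  1.3707, -0.    ,  1.6836, -0.1031]), 'qvel': array([ 0.0017,  0.0009,  0.0022,  0.0002, -0.0007,  0.0008]), 'joint_torque': array([  0.0002, -34.0033, -30.2592,   0.0718,   0.0237,  -0.    ]), 'tool_pos': array([ 0.2356, -0.497 ,  0.2055]), 'ee_rot': array([3.1415, 0.    , 0.4428]), 'wrist_force': array([ 0.183 ,  0.0875, -0.1808]), 'wrist_torque': array([-0.0151, -0.013 , -0.0124]), 'width': 0.09418265904569015}
```

View pics/scene0.png

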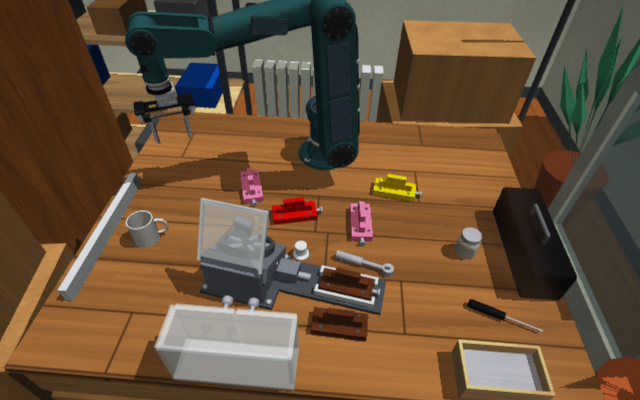

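View pics/top0.png

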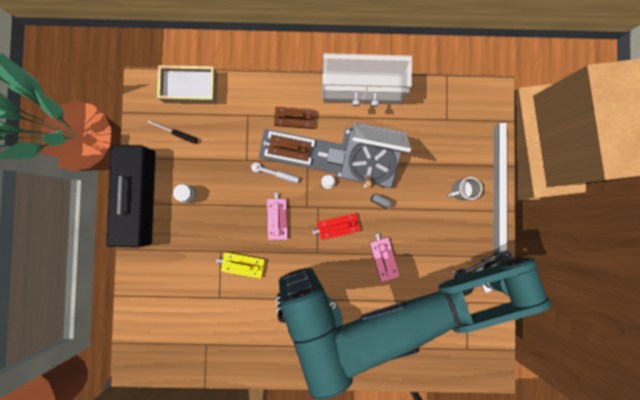

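Bracket meant: the walnut piece in the bed, about (290,149) top and (346,285) scene, with its stud at (269,143) top. The walnut one at (294,117) is the studless spare, and the pink, red and yellow ones are decoys. Next: a confirming crop, a press pose fit and a wrist check.

```bash
python3 - <<'E'
from h import *
from scipy.optimize import least_squares
np.set_printoptions(precision=4,suppress=True)
M={"press":(0,0,0),"bed":(0,.165,.012),"hub":(-.0015,-.135,.1076),"guard":(.0282,-.135,.2922),"stud_end":(0,.240,.025)}
obs=[]
pics={}
for n in("scene","top"):
  for k in range(2):
    p=robot.snapshot(n);pics[n]=p
    for t in M:
        for d in robot.place_of(p,t):
            w=world(d["at"],p)
            pr=np.array([.616,-.054,0])+R.from_euler('z',-.16).apply(M[t])
            if np.linalg.norm(w-pr)<.03: obs.append((t,w));break
def f(x):
    return np.concatenate([R.from_euler('z',x[2]).apply(M[t])[:2]+x[:2]-w[:2] for t,w in obs])
s=least_squares(f,[.616,-.054,-.16],loss='soft_l1',f_scale=.004);print(s.x,len(obs),(f(s.x).reshape(-1,2)*1000).round(1).tolist())
p=pics["scene"];c=p["pixels"][180:350,180:420,::-1];cv2.imwrite("pics/crop1.png",cv2.resize(c,None,fx=3.3,fy=3.3,interpolation=cv2.INTER_CUBIC))
p=pics["top"];c=p["pixels"][100:200,230:420,::-1];cv2.imwrite("pics/crop2.png",cv2.resize(c,None,fx=4,fy=4,interpolation=cv2.INTER_CUBIC))
# bracket top cloud in press frame
for n,p in pics.items():
    W=cloud(p).reshape(-1,3);C=p["pixels"].reshape(-1,3)
    L=R.from_euler('z',-s.x[2]).apply(np.nan_to_num(W-[s.x[0],s.x[1],0],nan=9))
    m=(abs(L[:,0])<.06)&(abs(L[:,1]-.165)<.1)
    for a,b in((.075,.1),(.055,.07),(.03,.045)):
        k=m&(L[:,2]>a)&(L[:,2]<b);q=L[k]
        if len(q): print(n,a,len(q),q.min(0),q.max(0),np.median(q,0))
# wrist
for a in(1.5,1.7,1.9,2.1):
  for Ln in(-.5,-.3,0,.3,.5):
    o=[]
    for yaw in(1.41,1.41-np.pi):
      T=R.from_euler('z',yaw)*R.from_euler('x',np.pi)*R.from_euler('y',Ln)
      B=R.from_euler('z',.17)*R.from_euler('y',a)
      e=(B.inv()*T).as_euler('ZYZ');o.append([e[0],e[1],(e[2]-np.pi/2+np.pi)%(2*np.pi)-np.pi])
    print(a,Ln,np.round(o,2).tolist())
E
```

```text
[ 0.6129 -0.0535 -0.1901] 16 [[-5.2, -0.2], [1.3, -3.7], [0.4, 1.6], [-2.3, 2.4], [-3.8, 2.5], [-0.3, -1.9], [3.5, 2.4], [-3.2, 0.2], [2.0, -0.6], [0.2, 0.4], [3.6, 4.6], [1.0, -3.2], [-2.6, -3.9], [4.9, 0.6], [-2.1, -2.5], [1.9, 0.7]]
scene 0.075 190 [-0.0113  0.1302  0.0751] [0.012  0.2003 0.0931] [0.0049 0.1655 0.0875]
scene 0.055 190 [-0.0101  0.1062  0.055 ] [0.0125 0.2254 0.0699] [0.0073 0.1691 0.0626]
scene 0.03 1011 [-0.0468  0.0798  0.03  ] [0.0501 0.2622 0.0449] [0.0213 0.1723 0.037 ]
top 0.075 105 [-0.0113  0.1287  0.0759] [0.0066 0.1977 0.0944] [-0.0027  0.1641  0.0875]
top 0.055 79 [-0.0115  0.1034  0.0554] [0.0072 0.2237 0.0696] [-0.0045  0.1571  0.0634]
top 0.03 741 [-0.0478  0.0782  0.03  ] [0.0457 0.2596 0.045 ] [-0.0114  0.1653  0.0371]
1.5 -0.5 [[-0.48, 1.79, 0.26], [0.47, 1.48, -2.82]]
1.5 -0.3 [[-0.29, 1.73, 0.3], [0.28, 1.54, -2.8]]
1.5 0 [[-0.0, 1.64, 0.33], [0.0, 1.64, -2.81]]
1.5 0.3 [[0.28, 1.54, 0.34], [-0.29, 1.73, -2.84]]
1.5 0.5 [[0.47, 1.48, 0.33], [-0.48, 1.79, -2.88]]
1.7 -0.5 [[-0.47, 1.61, 0.35], [0.49, 1.3, -2.91]]
1.7 -0.3 [[-0.28, 1.54, 0.35], [0.29, 1.35, -2.86]]
1.7 0 [[0.0, 1.44, 0.33], [0.0, 1.44, -2.81]]
1.7 0.3 [[0.29, 1.35, 0.28], [-0.28, 1.54, -2.79]]
1.7 0.5 [[0.49, 1.3, 0.23], [-0.47, 1.61, -2.79]]
1.9 -0.5 [[-0.48, 1.43, 0.44], [0.53, 1.13, -3.01]]
1.9 -0.3 [[-0.29, 1.35, 0.41], [0.31, 1.16, -2.92]]
1.9 0 [[-0.0, 1.24, 0.33], [0.0, 1.24, -2.81]]
1.9 0.3 [[0.31, 1.16, 0.22], [-0.29, 1.35, -2.73]]
1.9 0.5 [[0.53, 1.13, 0.13], [-0.48, 1.43, -2.7]]
2.1 -0.5 [[-0.5, 1.26, 0.54], [0.59, 0.96, -3.14]]
2.1 -0.3 [[-0.31, 1.16, 0.47], [0.35, 0.97, -3.0]]
2.1 0 [[-0.0, 1.04, 0.33], [-0.0, 1.04, -2.81]]
2.1 0.3 [[0.35, 0.97, 0.14], [-0.31, 1.16, -2.67]]
2.1 0.5 [[0.59, 0.96, 0.0], [-0.5, 1.26, -2.6]]
```

View pics/crop2.png

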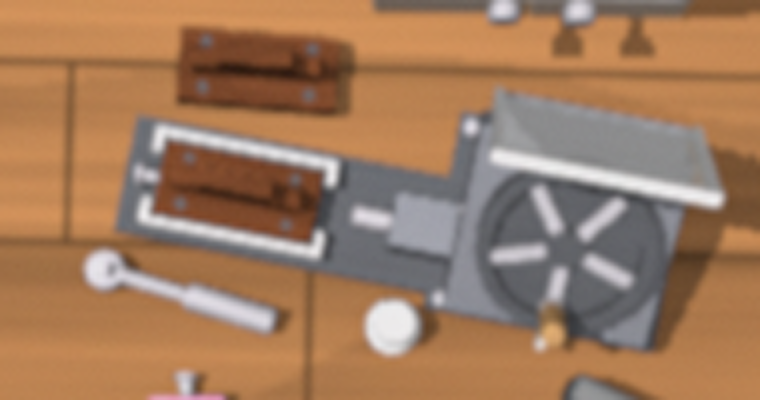

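View pics/crop1.png

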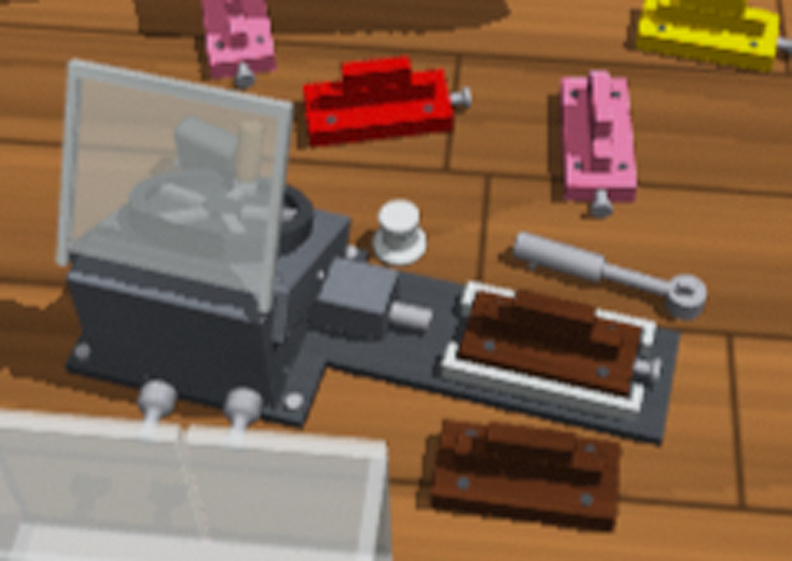

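```bash
python3 - <<'E'
from h import *
np.set_printoptions(precision=4,suppress=True)
s=[.6129,-.0535,-.1901]
allq=[]
for n in("scene","top"):
    p=robot.snapshot(n)
    W=cloud(p).reshape(-1,3)
    L=R.from_euler('z',-s[2]).apply(np.nan_to_num(W-[s[0],s[1],0],nan=9))
    m=(abs(L[:,0])<.06)&(abs(L[:,1]-.165)<.089)&(L[:,2]>.027)&(L[:,2]<.045)
    q=(L[m,:2]*1000).astype(np.float32);r=cv2.minAreaRect(q);print(n,len(q),r)
    # long edges: per y-bin extreme x
    for sg in(1,-1):
        e=[]
        for y in range(85,246,8):
            b=q[abs(q[:,1]-y)<4]
            if len(b)>4: e.append((y,(sg*b[:,0]).max()*sg))
        e=np.array(e);c=np.polyfit(e[:,0],e[:,1],1);print(sg,c,np.polyval(c,165))
    # web line
    m=(abs(L[:,0])<.02)&(abs(L[:,1]-.165)<.06)&(L[:,2]>.045)
    q=L[m,:2]*1000;c=np.polyfit(q[:,1],q[:,0],1);print('web',len(q),c,np.polyval(c,165))
    # press base block edges: z .05-.065 region
    # table objects heights near regrasp spot
    for x0,y0 in((.42,.31),(.45,.33),(.4,.3)):
        k=(abs(W[:,0]-x0)<.11)&(abs(W[:,1]-y0)<.11);print((x0,y0),np.nanmax(W[k,2]))
E
```

```text
scene 1086 ((2.1985855102539062, 166.23971557617188), (95.42745971679688, 173.2695770263672), 0.9036983251571655)
1 [-0.0172 51.69  ] 48.849874405633834
-1 [ -0.0612 -14.0725] -24.173459802355076
web 490 [-0.0105  7.0383] 5.303021121338788
(0.42, 0.31) 0.009464329247854902
(0.45, 0.33) 0.024882192101183493
(0.4, 0.3) 0.009464329247854902
top 806 ((-0.8434181213378906, 165.1519775390625), (92.87833404541016, 174.8013916015625), 0.5192029476165771)
1 [-0.009  45.4933] 44.00991476149785
-1 [ -0.0085 -44.8268] -46.22539810907273
web 209 [ 0.0045 -4.8834] -4.140417501115607
(0.42, 0.31) 0.011614362399271013
(0.45, 0.33) 0.03135484960687931
(0.4, 0.3) 0.011964946997803084
```

The crops confirm it. The bracket in the bed shows its stud at the end away from the ram, (145,175) in the top crop. The spare behind it has none. q6 can't make the half turn with the tool vertical over the bed, so I'll set the bracket down on free crate at about (0.42, 0.31) and regrasp it there.

```bash
cat >> h.py <<'E'
np.set_printoptions(precision=4,suppress=True)
def plan(wps,n=8,grip=0.,frm=None):
    """wps: list of (pos,R,rows). prints rows rel. to present pose"""
    o=robot.get_obs();p0=np.array(o["tool_pos"]);R0=R.from_euler('xyz',o["ee_rot"])
    cp,cr=p0,R0;out=[]
    for pos,rot,rows in wps:
        pos=np.array(pos)
        rv=(cr.inv()*rot).as_rotvec()
        for i in range(1,rows+1):
            f=i/rows
            P=cp+(pos-cp)*f;Q=cr*R.from_rotvec(rv*f)
            d=R0.inv().apply(P-p0)*1000;t=(R0.inv()*Q).as_rotvec()
            out.append(np.r_[d.round(1),t.round(3),grip])
        print('per row mm',np.linalg.norm(pos-cp)/rows*1000,'deg',np.degrees(np.linalg.norm(rv))/rows)
        cp,cr=pos,rot
    for i in range(0,len(out),8):
        print("; ".join(" ".join("%g"%v for v in r) for r in out[i:i+8]))
    print('t',o['time'],'pose',p0,o['ee_rot'],'q',o['joint_positions'],'w',o['width'],'F',o['wrist_force'])
def down(yaw): return R.from_euler('xyz',[np.pi,0,yaw])
E
python3 - <<'E'
from h import *
plan([((.42,-.05,.21),down(1.0),16),((.6445,.109,.15),down(1.39),8)])
E
```

```text
per row mm 30.22093561502671 deg 1.9951408287940366
per row mm 35.1961579046634 deg 2.793169251262762
22.4 -20.3 -0.3 0 0 -0.035 0; 44.8 -40.6 -0.6 0 0 -0.07 0; 67.1 -60.9 -0.8 0 0 -0.104 0; 89.5 -81.2 -1.1 0 0 -0.139 0; 111.9 -101.5 -1.4 0 0 -0.174 0; 134.3 -121.8 -1.7 0 0 -0.209 0; 156.7 -142.1 -2 0 0 -0.244 0; 179 -162.4 -2.3 0 0 -0.279 0
201.4 -182.8 -2.5 0 0 -0.313 0; 223.8 -203.1 -2.8 0 0 -0.348 0; 246.2 -223.4 -3.1 0 0 -0.383 0; 268.6 -243.7 -3.4 0 0 -0.418 0; 291 -264 -3.7 0 0 -0.453 0; 313.3 -284.3 -4 0 0 -0.488 0; 335.7 -304.6 -4.2 0 0 -0.522 0; 358.1 -324.9 -4.5 0 0 -0.557 0
392 -330.8 3 0 0 -0.606 0; 425.8 -336.8 10.5 0 0 -0.655 0; 459.7 -342.7 18 0 0 -0.703 0; 493.6 -348.6 25.5 0 0 -0.752 0; 527.5 -354.6 33 0 0 -0.801 0; 561.3 -360.5 40.5 0 0 -0.85 0; 595.2 -366.4 48 0 0 -0.898 0; 629.1 -372.4 55.5 0 0 -0.947 0
t 2.7 pose [ 0.2357 -0.497   0.2055] [3.1414 0.     0.4429] q [-1.2311  0.0872  1.3707  0.      1.6836 -0.1032] w 0.09414336983934732 F [ 0.7076 -0.204   0.3312]
```

Emit:
carry_out(deltas="22 -20 0 0 0 -0.035 0; 45 -40 0 0 0 -0.07 0; 67 -61 0 0 0 -0.1 0; 90 -81 0 0 0 -0.14 0; 112 -101 0 0 0 -0.17 0; 134 -122 0 0 0 -0.21 0; 157 -142 0 0 0 -0.24 0; 179 -162 0 0 0 -0.28 0")

```text
time: 3.37
tool_pos: [0.3283, -0.2725, 0.2057]
ee_rot: [3.141, -0.0, 0.724]
wrist_force: [0.3, -0.8, 0.3]
width: 0.0937
```

```bash
python3 - <<'E'
from h import *
plan([((.42,-.05,.21),down(1.0),8)])
E
```

```text
per row mm 30.08586789462282 deg 1.975491107019335
27 -13.2 -0.5 0 -0 -0.034 0; 54 -26.5 -1.1 0 -0 -0.069 0; 81 -39.7 -1.6 0 -0 -0.103 0; 108 -53 -2.2 0 -0 -0.138 0; 135 -66.2 -2.7 0 -0 -0.172 0; 162.1 -79.5 -3.3 0.001 -0 -0.207 0; 189.1 -92.7 -3.8 0.001 -0 -0.241 0; 216.1 -105.9 -4.4 0.001 -0 -0.276 0
t 3.3667 pose [ 0.3283 -0.2725  0.2057] [ 3.1409 -0.0002  0.7242] q [-0.8259 -0.1924  1.637   0.0001  1.6962  0.0207] w 0.09371098399715629 F [ 0.3198 -0.7756  0.336 ]
```

Emit:
carry_out(deltas="27 -13 -0.5 0 0 -0.034 0; 54 -26 -1 0 0 -0.07 0; 81 -40 -1.6 0 0 -0.1 0; 108 -53 -2 0 0 -0.14 0; 135 -66 -2.7 0 0 -0.17 0; 162 -79 -3 0 0 -0.21 0; 189 -93 -4 0 0 -0.24 0; 216 -106 -4.4 0 0 -0.276 0")

```text
time: 4.03
tool_pos: [0.4202, -0.05, 0.2103]
ee_rot: [3.141, -0.0, 1.0]
wrist_force: [0.6, -1.4, 0.3]
width: 0.094
```

```bash
python3 - <<'E'
from h import *
plan([((.6445,.109,.15),down(1.39),8)])
E
```

```text
per row mm 35.18686097632082 deg 2.789691076752514
31.9 12.9 7.6 0 -0 -0.049 0; 63.7 25.7 15.1 0 -0 -0.097 0; 95.6 38.6 22.7 0 -0 -0.146 0; 127.5 51.5 30.2 0.001 -0 -0.195 0; 159.3 64.3 37.8 0.001 -0 -0.243 0; 191.2 77.2 45.3 0.001 -0 -0.292 0; 223.1 90.1 52.9 0.001 -0 -0.341 0; 254.9 102.9 60.5 0.001 -0 -0.39 0
t 4.0333 pose [ 0.4202 -0.05    0.2103] [ 3.1406 -0.0003  1.0005] q [-0.2525 -0.2016  1.6356 -0.0001  1.7065  0.3178] w 0.09400217593402763 F [ 0.5544 -1.3593  0.2904]
```

Emit:
carry_out(deltas="32 13 7 0 0 -0.05 0; 64 26 15 0 0 -0.1 0; 95.5 38.6 22 0 0 -0.146 0; 127.5 51.5 30 0 0 -0.195 0; 159 64 38 0 0 -0.243 0; 191 77 45 0 0 -0.292 0; 223 90 53 0 0 -0.341 0; 255 103 60.5 0 0 -0.39 0")

```text
time: 4.7
tool_pos: [0.6457, 0.1083, 0.1487]
ee_rot: [-3.141, 0.0, 1.391]
wrist_force: [0.2, -0.8, 0.2]
width: 0.094
```

```bash
python3 - <<'E'
from h import *
plan([((.6445,.109,.046),down(1.39),6)])
for n in("scene","top"):
    p=robot.snapshot(n);c=p["pixels"][60:300,200:440,::-1];cv2.imwrite(f"pics/a_{n}.png",cv2.resize(c,None,fx=2.4,fy=2.4,interpolation=cv2.INTER_CUBIC))
E
```

```text
per row mm 17.11788382760115 deg 0.014343593759331523
0.1 -0.2 17.1 -0 0 0 0; 0.2 -0.4 34.2 -0 0 0 0; 0.2 -0.6 51.3 -0 0 0.001 0; 0.3 -0.9 68.5 -0 0 0.001 0; 0.4 -1.1 85.6 -0 0 0.001 0; 0.5 -1.3 102.7 -0 0 0.001 0
t 4.7 pose [0.6457 0.1083 0.1487] [-3.1415  0.0002  1.3915] q [ 0.0798  0.3367  1.187  -0.0002  1.6181  0.2591] w 0.09402428368222503 F [ 0.2249 -0.7603  0.1646]
```

View pics/a_scene.png

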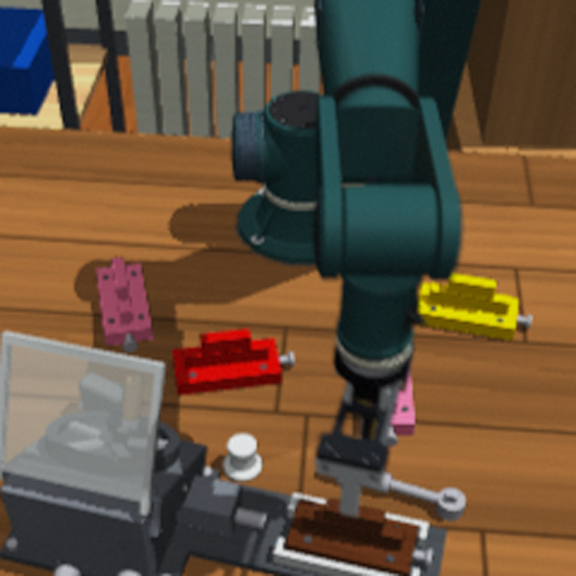

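The gripper sits astride the web: the near finger is at (348,495), just behind it. Now descend and grip.

Emit:
carry_out(deltas="0 -0.5 17 0 0 0 0; 0 -1 34 0 0 0 0; 0 -1 51 0 0 0 0; 0 -1 68 0 0 0 0; 0.5 -1 85 0 0 0 0; 0.5 -1 100 0 0 0 0; 0.5 -1 100 0 0 0 0.5; 0.5 -1 100 0 0 0 1")

```text
time: 5.47
tool_pos: [0.6426, 0.1073, 0.0489]
ee_rot: [-3.14, 0.001, 1.388]
wrist_force: [0.1, 0.3, 0.4]
width: 0.0843
```

Emit:
carry_out(deltas="0 0 0 0 0 0 1; 0 0 0 0 0 0 1; 0 0 0 0 0 0 1; 0 0 0 0 0 0 1; 0 0 0 0 0 0 1; 0 0 0 0 0 0 1; 0 0 0 0 0 0 1; 0 0 0 0 0 0 1")

```text
time: 6.13
tool_pos: [0.6436, 0.1078, 0.0493]
ee_rot: [-3.142, 0.0, 1.389]
wrist_force: [-0.3, -0.9, 0.9]
width: 0.0307
```

Emit:
carry_out(deltas="0 0 0 0 0 0 1; 0 0 0 0 0 0 1; 0 0 0 0 0 0 1; 0 0 0 0 0 0 1; 0 0 0 0 0 0 1; 0 0 0 0 0 0 1; 0 0 0 0 0 0 1; 0 0 0 0 0 0 1")

```text
time: 6.8
tool_pos: [0.6435, 0.1078, 0.0493]
ee_rot: [-3.141, 0.0, 1.389]
wrist_force: [0.0, -0.2, -0.1]
width: 0.0179
```

Gripped at 17.9 mm, which matches the web. Lift.

Emit:
carry_out(deltas="0 0 -6 0 0 0 1; 0 0 -18 0 0 0 1; 0 0 -35 0 0 0 1; 0 0 -53 0 0 0 1; 0 0 -71 0 0 0 1; 0 0 -89 0 0 0 1; 0 0 -105 0 0 0 1; 0 0 -115 0 0 0 1")

```text
time: 7.47
tool_pos: [0.6443, 0.1079, 0.1674]
ee_rot: [3.138, -0.001, 1.389]
wrist_force: [-0.4, 0.2, -3.5]
width: 0.0176
```

```bash
python3 - <<'E'
from h import *
plan([((.42,.30,.165),down(.55),9)],grip=1)
p=robot.snapshot("scene");c=p["pixels"][100:320,240:460,::-1];cv2.imwrite(f"pics/b.png",cv2.resize(c,None,fx=2.4,fy=2.4,interpolation=cv2.INTER_CUBIC))
E
```

```text
per row mm 32.81418661650085 deg 5.3398024106273425
16.5 -28.4 0.2 0 -0 0.093 1; 33 -56.7 0.4 0.001 -0 0.186 1; 49.5 -85.1 0.6 0.001 -0.001 0.28 1; 65.9 -113.5 0.8 0.001 -0.001 0.373 1; 82.4 -141.9 0.9 0.001 -0.001 0.466 1; 98.9 -170.2 1.1 0.002 -0.001 0.559 1; 115.4 -198.6 1.3 0.002 -0.002 0.652 1; 131.9 -227 1.5 0.002 -0.002 0.746 1
148.4 -255.4 1.7 0.003 -0.002 0.839 1
t 7.4667 pose [0.6443 0.1079 0.1674] [ 3.1385 -0.0007  1.3888] q [ 0.0792  0.325   1.1651 -0.0001  1.6483  0.2612] w 0.017624140274735915 F [-0.4099  0.1667 -3.4568]
```

View pics/b.png

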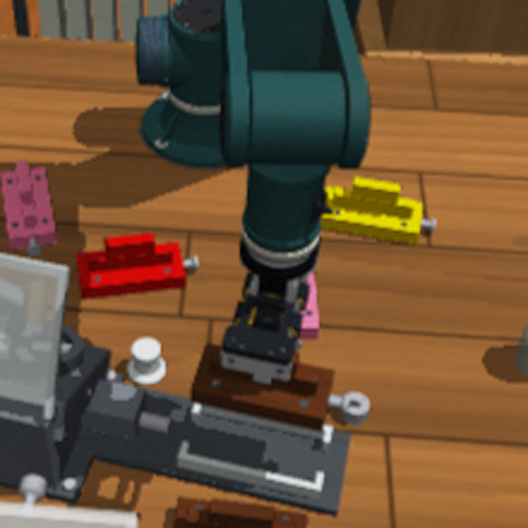

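Lifted level, with the bed visibly empty below it at (250,465). The stud is at (355,405). Carry it to the free spot.

Emit:
carry_out(deltas="10 -16 0 0 0 0.06 1; 25 -43 0 0 0 0.15 1; 42 -72 0 0 0 0.24 1; 58 -100 0 0 0 0.34 1; 75 -129 0 0 0 0.43 1; 92 -158 0 0 0 0.52 1; 108 -187 0 0 0 0.62 1; 125 -216 0 0 0 0.71 1")

```text
time: 8.18
tool_pos: [0.4519, 0.2702, 0.1636]
ee_rot: [-3.141, 0.002, 0.674]
wrist_force: [-0.3, -0.3, -3.5]
width: 0.0178
```

```bash
python3 - <<'E'
from h import *
plan([((.42,.30,.15),down(.55),3),((.42,.30,.041),down(.55),5)],grip=1)
E
```

```text
per row mm 15.232585270323062 deg 2.3597017646146843
per row mm 21.799999999999997 deg 0.0
-2.1 -14.4 4.5 -0 0.001 0.041 1; -4.2 -28.8 9.1 -0 0.001 0.082 1; -6.4 -43.2 13.6 -0 0.002 0.124 1; -6.3 -43.1 35.4 -0 0.002 0.124 1; -6.3 -43.1 57.2 -0 0.002 0.124 1; -6.3 -43.1 79 -0 0.002 0.124 1; -6.2 -43.1 100.8 -0 0.002 0.124 1; -6.2 -43.1 122.6 -0 0.002 0.124 1
t 8.1833 pose [0.4519 0.2702 0.1636] [-3.1413  0.0015  0.6735] q [ 0.4313  0.0482  1.4949 -0.0001  1.6     1.3286] w 0.01779295182315461 F [-0.3357 -0.2737 -3.5357]
```

Emit:
carry_out(deltas="-2 -14 4.5 0 0 0.04 1; -4 -29 9 0 0 0.08 1; -6 -43 14 0 0 0.124 1; -6 -43 36 0 0 0.124 1; -6 -43 60 0 0 0.124 1; -6 -43 84 0 0 0.124 1; -6 -43 106 0 0 0.124 1; -6 -43 116 0 0 0.124 1")

```text
time: 8.85
tool_pos: [0.4194, 0.2981, 0.0443]
ee_rot: [-3.141, 0.007, 0.555]
wrist_force: [0.2, 0.4, -5.2]
width: 0.0176
```

Emit:
carry_out(deltas="0 0 2 0 0 0 1; 0 0 4 0 0 0 1; 0 0 6 0 0 0 1; 0 0 8 0 0 0 1; 0 0 8.5 0 0 0 1; 0 0 9 0 0 0 1; 0 0 9 0 0 0 1; 0 0 9 0 0 0 0.6")

```text
time: 9.52
tool_pos: [0.4228, 0.2999, 0.0404]
ee_rot: [3.141, -0.002, 0.555]
wrist_force: [0.1, 0.0, 0.2]
width: 0.0218
```

Emit:
carry_out(deltas="0 0 0 0 0 0 0.3; 0 0 0 0 0 0 0.3; 0 0 0 0 0 0 0.3; 0 0 -2 0 0 0 0.3; 0 0 -12 0 0 0 0.3; 0 0 -28 0 0 0 0.3; 0 0 -46 0 0 0 0.3; 0 0 -60 0 0 0 0.3")

```text
time: 10.18
tool_pos: [0.4226, 0.2998, 0.1015]
ee_rot: [3.141, -0.002, 0.555]
wrist_force: [-1.1, -0.6, 1.0]
width: 0.0657
```

```bash
python3 - <<'E'
from h import *
for n in("scene","top"):
    p=robot.snapshot(n)
    for t in("bracket","stud_end"):
        print(n,t,[(round(d["p"],2),world(d["at"],p).round(4)) for d in robot.place_of(p,t) if np.linalg.norm(world(d["at"],p)[:2]-[.42,.3])<.12])
    c=p["pixels"][130:290,180:500,::-1];cv2.imwrite(f"pics/c_{n}.png",cv2.resize(c,None,fx=2.4,fy=2.4,interpolation=cv2.INTER_CUBIC))
plan([((.42,.30,.098),down(.55),1)])
E
```

```text
scene bracket [(0.81, array([ 0.4228,  0.3016, -0.0028]))]
scene stud_end [(0.55, array([0.4892, 0.3391, 0.0141]))]
top bracket [(0.69, array([ 0.4216,  0.2965, -0.0001]))]
top stud_end [(0.88, array([0.4852, 0.3412, 0.0172]))]
per row mm 1.7457562964166455 deg 0.29470941072338097
-0.8 -1.5 0.3 0 0.002 0.005 0
t 10.4833 pose [0.4215 0.2992 0.0983] [3.1416 0.0019 0.5548] q [ 0.5076  0.0618  1.6125 -0.0001  1.4692  1.5236] w 0.06596499868404072 F [-0.3928 -0.2926 -0.1061]
```

View pics/c_scene.png

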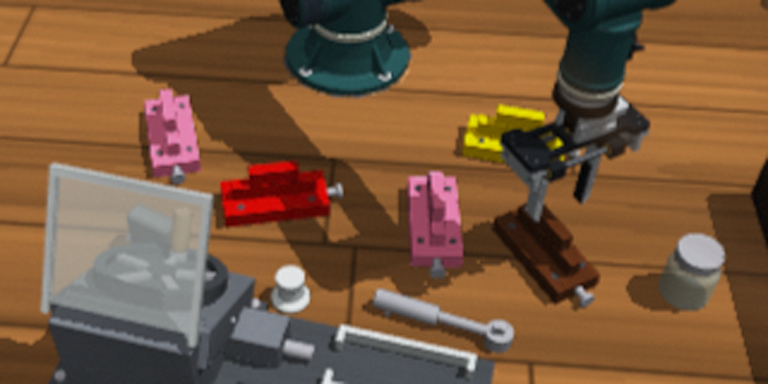

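The bracket stands on the crate with its stud at (583,295) in the crop. Turn the tool half round.

Emit:
carry_out(deltas="0 0 0 0 0 -0.12 0.3; 0 0 0 0 0 -0.24 0.3; 0 0 0 0 0 -0.36 0.3; 0 0 0 0 0 -0.48 0.3; 0 0 0 0 0 -0.6 0.3; 0 0 0 0 0 -0.72 0.3; 0 0 0 0 0 -0.84 0.3; 0 0 0 0 0 -0.96 0.3")

```text
time: 11.15
tool_pos: [0.4213, 0.2991, 0.0978]
ee_rot: [-3.139, 0.002, 1.521]
wrist_force: [0.8, 1.5, 0.2]
width: 0.0655
```

Emit:
carry_out(deltas="0 0 0 0 0 -0.12 0.3; 0 0 0 0 0 -0.24 0.3; 0 0 0 0 0 -0.36 0.3; 0 0 0 0 0 -0.48 0.3; 0 0 0 0 0 -0.6 0.3; 0 0 0 0 0 -0.72 0.3; 0 0 0 0 0 -0.84 0.3; 0 0 0 0 0 -0.96 0.3")

```text
time: 11.82
tool_pos: [0.4213, 0.2991, 0.0978]
ee_rot: [-3.139, -0.001, 2.481]
wrist_force: [-0.3, 0.8, 0.4]
width: 0.0659
```

Emit:
carry_out(deltas="0 0 0 0 0 -0.12 0.3; 0 0 0 0 0 -0.24 0.3; 0 0 0 0 0 -0.36 0.3; 0 0 0 0 0 -0.48 0.3; 0 0 0 0 0 -0.6 0.3; 0 0 0 0 0 -0.72 0.3; 0 0 0 0 0 -0.84 0.3; 0 0 0 0 0 -0.96 0.3")

```text
time: 12.48
tool_pos: [0.4213, 0.2991, 0.0978]
ee_rot: [-3.141, -0.003, -2.843]
wrist_force: [-0.7, -0.6, 0.4]
width: 0.0658
```

```bash
python3 - <<'E'
from h import *
plan([((.4225,.2998,.098),down(.555+np.pi),3),((.4225,.2998,.038),down(.555+np.pi),5)],grip=.3)
E
```

```text
per row mm 0.4741168478855735 deg 4.8880258745375995
per row mm 12.0 deg 0.0
-0.5 0.1 -0.1 -0 -0.001 -0.085 0.3; -0.9 0.2 -0.1 -0 -0.002 -0.171 0.3; -1.4 0.4 -0.2 -0 -0.003 -0.256 0.3; -1.4 0.4 11.8 -0 -0.003 -0.256 0.3; -1.4 0.4 23.8 -0 -0.003 -0.256 0.3; -1.5 0.4 35.8 -0 -0.003 -0.256 0.3; -1.5 0.4 47.8 -0 -0.003 -0.256 0.3; -1.5 0.4 59.8 -0 -0.003 -0.256 0.3
t 12.4833 pose [0.4213 0.2991 0.0978] [-3.1409 -0.0029 -2.8425] q [ 0.5076  0.0624  1.6129 -0.0001  1.4692 -1.3623] w 0.06577215643594667 F [-0.6872 -0.6428  0.4403]
```

Emit:
carry_out(deltas="-0.5 0 0 0 0 -0.085 0.3; -1 0 0 0 0 -0.17 0.3; -1 0 0 0 0 -0.256 0.3; -1 0 12 0 0 -0.256 0.3; -1 0 28 0 0 -0.256 0.3; -1 0 44 0 0 -0.256 0.3; -1 0 56 0 0 -0.256 0.3; -1 0 58 0 0 -0.256 1")

```text
time: 13.15
tool_pos: [0.4205, 0.2983, 0.037]
ee_rot: [3.141, -0.008, -2.594]
wrist_force: [0.4, -0.5, -0.2]
width: 0.062
```

Emit:
carry_out(deltas="0 0 0 0 0 0 1; 0 0 0 0 0 0 1; 0 0 0 0 0 0 1; 0 0 0 0 0 0 1; 0 0 0 0 0 0 1; 0 0 0 0 0 0 1; 0 0 0 0 0 0 1; 0 0 0 0 0 0 1")

```text
time: 13.82
tool_pos: [0.4233, 0.3, 0.0418]
ee_rot: [3.142, 0.001, -2.592]
wrist_force: [-0.3, -0.4, 1.5]
width: 0.0175
```

Emit:
carry_out(deltas="0 0 0 0 0 0 1; 0 0 0 0 0 0 1; 0 0 0 0 0 0 1; 0 0 0 0 0 0 1; 0 0 0 0 0 0 1; 0 0 0 0 0 0 1; 0 0 0 0 0 0 1; 0 0 0 0 0 0 1")

```text
time: 14.48
tool_pos: [0.4233, 0.3, 0.0418]
ee_rot: [-3.142, 0.001, -2.592]
wrist_force: [-1.6, 0.3, 4.9]
width: 0.0176
```

```bash
python3 - <<'E'
from h import *
for n in("scene","top"):
    p=robot.snapshot(n)
    W=cloud(p).reshape(-1,3)
    for t in("bracket","stud_end"):
        print(n,t,[(round(d["p"],2),world(d["at"],p).round(4)) for d in robot.place_of(p,t) if np.linalg.norm(world(d["at"],p)[:2]-[.42,.3])<.12])
o=robot.get_obs();print(o)
E
```

```text
scene bracket [(0.7, array([ 0.428 ,  0.3014, -0.0018]))]
scene stud_end [(0.65, array([0.4885, 0.3376, 0.0142]))]
top bracket [(0.59, array([0.4223, 0.3008, 0.0031]))]
top stud_end [(0.58, array([0.4845, 0.343 , 0.0145]))]
{'time': 14.7833, 'joint_positions': array([ 0.5072,  0.11  ,  1.6788,  0.    ,  1.352 , -1.6128]), 'qvel': array([ 0.0007,  0.0017, -0.0027,  0.    ,  0.0009, -0.0006]), 'joint_torque': array([ -0.3339, -29.7777, -25.641 ,  -0.2016,  -0.1371,  -0.0336]), 'tool_pos': array([0.4234, 0.3   , 0.0418]), 'ee_rot': array([ 3.1416,  0.0008, -2.5924]), 'wrist_force': array([-0.6131, -0.1006,  5.6211]), 'wrist_torque': array([ 0.2133,  0.0689, -0.0402]), 'width': 0.018018457736955498}
```

Emit:
carry_out(deltas="0 0 -6 0 0 0 1; 0 0 -18 0 0 0 1; 0 0 -35 0 0 0 1; 0 0 -53 0 0 0 1; 0 0 -71 0 0 0 1; 0 0 -89 0 0 0 1; 0 0 -107 0 0 0 1; 0 0 -125 0 0 0 1")

```text
time: 15.45
tool_pos: [0.4223, 0.2993, 0.1664]
ee_rot: [-3.141, -0.003, -2.592]
wrist_force: [0.2, 0.0, -3.4]
width: 0.0178
```

Emit:
carry_out(deltas="0 0 0 0 0 0.12 1; 0 0 0 0 0 0.24 1; 0 0 0 0 0 0.36 1; 0 0 0 0 0 0.48 1; 0 0 0 0 0 0.6 1; 0 0 0 0 0 0.72 1; 0 0 0 0 0 0.84 1; 0 0 0 0 0 0.96 1")

```text
time: 16.12
tool_pos: [0.4224, 0.2993, 0.1655]
ee_rot: [-3.139, -0.001, 2.725]
wrist_force: [-0.6, -0.4, -4.5]
width: 0.0178
```

```bash
python3 - <<'E'
from h import *
plan([((.645,.110,.165),down(1.39),12)],grip=1)
E
```

```text
per row mm 24.348993233863695 deg 6.373156957682987
-23.3 -6.9 0 -0 0 0.111 1; -46.7 -13.8 0.1 -0 0 0.222 1; -70 -20.7 0.1 -0.001 0 0.334 1; -93.4 -27.6 0.1 -0.001 0 0.445 1; -116.7 -34.6 0.1 -0.001 0 0.556 1; -140.1 -41.5 0.2 -0.001 0 0.667 1; -163.4 -48.4 0.2 -0.002 0 0.779 1; -186.8 -55.3 0.2 -0.002 0 0.89 1
-210.1 -62.2 0.2 -0.002 0 1.001 1; -233.5 -69.1 0.3 -0.002 0 1.112 1; -256.8 -76 0.3 -0.003 0 1.224 1; -280.2 -82.9 0.3 -0.003 0 1.335 1
t 16.1167 pose [0.4224 0.2993 0.1655] [-3.1393 -0.0013  2.7248] q [ 0.5071  0.0286  1.5114 -0.0003  1.6042 -0.6469] w 0.01777399416409715 F [-0.6064 -0.4084 -4.533 ]
```

Emit:
carry_out(deltas="-23 -7 0 0 0 0.11 1; -47 -14 0 0 0 0.22 1; -70 -21 0 0 0 0.334 1; -93 -28 0 0 0 0.445 1; -117 -35 0 0 0 0.556 1; -140 -41 0 0 0 0.667 1; -163 -48 0 0 0 0.779 1; -187 -55 0 0 0 0.89 1")

```text
time: 16.78
tool_pos: [0.5725, 0.1737, 0.1654]
ee_rot: [-3.139, -0.0, 1.835]
wrist_force: [-0.1, -0.3, -4.4]
width: 0.0179
```

```bash
python3 - <<'E'
from h import *
plan([((.645,.110,.13),down(1.39),6)],grip=1)
E
```

```text
per row mm 17.130303980334865 deg 4.252589887459656
-13.4 8.9 5.9 -0 0 0.074 1; -26.8 17.8 11.7 -0.001 0 0.148 1; -40.2 26.7 17.6 -0.001 0 0.223 1; -53.6 35.6 23.5 -0.002 0 0.297 1; -67 44.5 29.4 -0.002 0 0.371 1; -80.4 53.4 35.2 -0.003 0.001 0.445 1
t 16.7833 pose [0.5725 0.1737 0.1654] [-3.1387 -0.0001  1.8353] q [ 0.1998  0.2073  1.3142 -0.0001  1.6229 -0.0647] w 0.017851352718346557 F [-0.1191 -0.2799 -4.3872]
```

Emit:
carry_out(deltas="-13 9 4 0 0 0.074 1; -27 18 9 0 0 0.148 1; -40 27 14 0 0 0.223 1; -53.6 35.6 20 0 0 0.297 1; -67 44.5 28 0 0 0.371 1; -80 53.5 35 0 0 0.445 1; -80 53.5 42 0 0 0.445 1; -80 53.5 47 0 0 0.445 1")

```text
time: 17.45
tool_pos: [0.6446, 0.1113, 0.1171]
ee_rot: [-3.138, 0.001, 1.396]
wrist_force: [-0.7, 0.6, -4.6]
width: 0.0178
```

```bash
python3 - <<'E'
from h import *
plan([((.645,.110,.07),down(1.39),6)],grip=1)
for n in("scene","top"):
    p=robot.snapshot(n)
    for t in("bracket","stud_end","bed"):
        print(n,t,[(round(d["p"],2),world(d["at"],p).round(4)) for d in robot.place_of(p,t) if np.linalg.norm(world(d["at"],p)[:2]-[.64,.1])<.15])
    y,x=(230,260) if n=="scene" else (100,230)
    c=p["pixels"][y:y+100,x:x+140,::-1];cv2.imwrite(f"pics/d_{n}.png",cv2.resize(c,None,fx=5,fy=5,interpolation=cv2.INTER_CUBIC))
    W=cloud(p).reshape(-1,3)
    L=R.from_euler('z',.18).apply(np.nan_to_num(W-[.6447,.109,0],nan=9))*1000
    for a,b in((24,36),(60,110)):
        m=(abs(L[:,0])<60)&(abs(L[:,1])<115)&(L[:,2]>a)&(L[:,2]<b)
        q=L[m];print(n,a,len(q),q.min(0),q.max(0))
        for xx in range(-40,50,10):
            k=q[abs(q[:,0]-xx)<5]
            if len(k):print(xx,len(k),k[:,1].min(),k[:,1].max(),np.median(k[:,2]))
E
```

```text
per row mm 7.860219301535186 deg 0.06896442977863115
-0.2 0.1 7.9 -0.001 0 0.001 1; -0.4 0.3 15.7 -0.001 0 0.002 1; -0.6 0.4 23.6 -0.002 0 0.003 1; -0.8 0.5 31.4 -0.003 0.001 0.004 1; -1 0.7 39.3 -0.003 0.001 0.005 1; -1.2 0.8 47.1 -0.004 0.001 0.006 1
t 17.45 pose [0.6446 0.1113 0.1171] [-3.1376  0.0008  1.3959] q [0.0842 0.3513 1.2309 0.0003 1.5635 0.2591] w 0.017826798171339333 F [-0.6687  0.5837 -4.5567]
scene bracket [(0.68, array([0.6461, 0.1157, 0.0753]))]
scene stud_end [(0.94, array([0.6327, 0.0397, 0.0898]))]
scene bed [(0.7, array([0.6446, 0.112 , 0.0104]))]
scene 24 315 [ -45.84   -114.7493   24.0139] [49.6834 85.9911 35.8836]
-40 5 81.94113767920292 85.86095518686183 31.867070247196637
-30 7 -84.87087867920705 84.67695942387276 32.39273816748367
-20 11 -86.18411573140156 85.82137283334903 31.42801510452819
-10 1 -108.94324120216483 -108.94324120216483 31.15439139321949
0 7 -114.08747231805847 -109.24703672750894 33.281611844310255
10 9 -114.74933325311622 -108.17832517177155 32.658915227886965
20 6 -85.79263003841199 84.45442048063143 30.029187678562835
30 20 -85.5191258
[... 1321 characters left out ...]
629424575
30 6 -85.96741821255893 -80.80769539875129 32.71358933388878
40 13 -87.20402490874608 -67.30971807790299 31.35924476381026
top 60 261 [-37.9456 -91.0339  78.3122] [ 33.0595  80.5194 109.6833]
-40 21 -66.71022299023238 76.30305976653187 98.59645116229404
-30 49 -69.6575142633141 75.86214297044225 103.07968241501257
-20 45 -69.55792688601572 77.98660145754883 103.52403952092521
-10 40 -90.72284951005237 79.78386402363073 102.96902574012717
0 34 -91.03387822115857 78.96418772542957 101.21768480670772
10 27 -90.65051360053512 80.51939901045802 102.34991441690374
20 24 -69.34141735012548 74.36422839627471 103.44109284651532
30 21 -68.43111649508563 -38.450312998143445 104.07720129212917
```

View pics/d_scene.png

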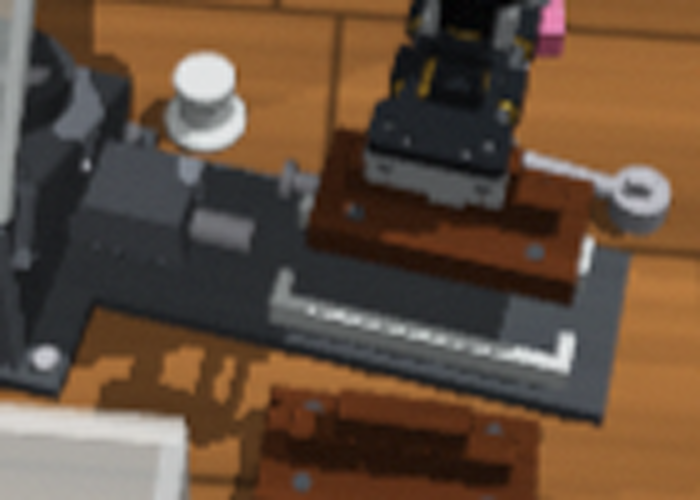

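View pics/d_top.png

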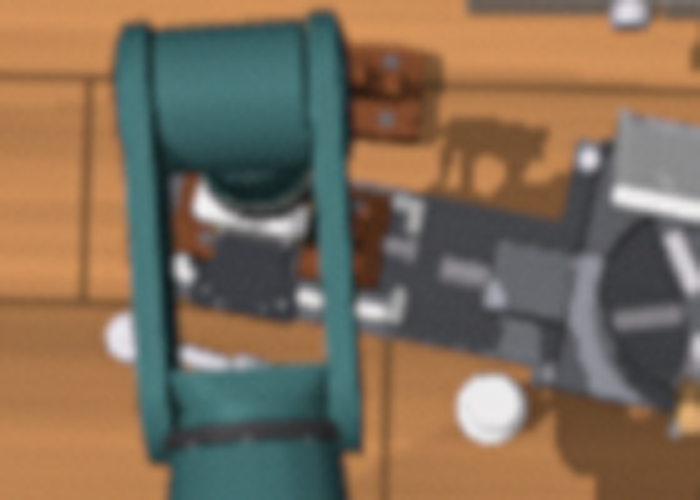

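Stud now faces the ram at (290,180) in the scene crop. The depth data puts the bracket about 6 mm too far toward +y, so I'll correct that and descend to just above the walls.

```bash
python3 - <<'E'
from h import *
plan([((.6442,.105,.078),down(1.39),6)],grip=1)
E
```

```text
per row mm 7.174554474325484 deg 0.06622604791910072
-1.3 -0 7.1 0 -0 0.001 1; -2.5 -0 14.1 0 -0 0.002 1; -3.8 -0 21.2 0.001 -0 0.003 1; -5.1 -0 28.3 0.001 -0 0.005 1; -6.3 -0.1 35.3 0.001 -0 0.006 1; -7.6 -0.1 42.4 0.001 -0 0.007 1
t 17.85 pose [0.6455 0.1124 0.1204] [ 3.1402 -0.0004  1.3968] q [ 0.086   0.3479  1.2288 -0.      1.5634  0.26  ] w 0.017850157052424025 F [ 0.3695 -0.5102 -3.9849]
```

Emit:
carry_out(deltas="-1.5 0 7 0 0 0.007 1; -3 0 14 0 0 0.007 1; -4.5 0 22 0 0 0.007 1; -6 0 30 0 0 0.007 1; -7 0 36 0 0 0.007 1; -7 0 40 0 0 0.007 1; -7 0 42 0 0 0.007 1; -7 0 42 0 0 0.007 1")

```text
time: 18.52
tool_pos: [0.6439, 0.1049, 0.0764]
ee_rot: [-3.14, 0.0, 1.389]
wrist_force: [0.3, -0.6, -3.7]
width: 0.0176
```

```bash
cat > m.py <<'E'
from h import *
for n in("scene","top"):
    p=robot.snapshot(n);o=robot.get_obs()
    W=cloud(p).reshape(-1,3)
    L=R.from_euler('z',.18).apply(np.nan_to_num(W-[.6447,.109,0],nan=9))*1000
    C=p["pixels"].reshape(-1,3).astype(int);brown=(C[:,0]-C[:,2]>25)
    for nm,msk in(('brown',brown),('grey',~brown)):
        m=(abs(L[:,0])<60)&(abs(L[:,1])<100)&(L[:,2]>26)&(L[:,2]<72)&msk
        q=L[m]
        print(n,nm,len(q),'x',np.percentile(q[:,0],[0,2,98,100]),'y',np.percentile(q[:,1],[0,2,98,100]),'z',np.percentile(q[:,2],[5,50,95]))
    y,x=(230,260) if n=="scene" else (100,230)
    c=p["pixels"][y:y+100,x:x+140,::-1];cv2.imwrite(f"pics/e{o['time']:.2f}_{n}.png",cv2.resize(c,None,fx=5,fy=5,interpolation=cv2.INTER_CUBIC))
print(o['time'],o['tool_pos'],o['ee_rot'],o['wrist_force'],o['wrist_torque'])
E
python3 m.py; ls pics
```

```text
scene brown 757 x [-34.4103 -30.8843  36.7544  38.788 ] y [-75.6039 -73.1811  71.4354  73.5992] z [46.9869 60.4251 64.2616]
scene grey 479 x [-45.002  -38.2069  48.3651  49.613 ] y [-96.6996 -93.6145  84.5499  86.0207] z [27.7281 33.7706 66.8465]
top brown 176 x [-36.8288 -36.0517  26.3528  28.7138] y [-75.7192 -74.7546  70.5265  72.3119] z [53.6147 61.2892 65.9583]
top grey 141 x [-48.1772 -46.6164  43.8283  45.0595] y [-98.6045 -97.7523  62.0054  66.5761] z [28.0813 39.2402 63.2321]
18.6167 [0.6445 0.1051 0.0777] [ 3.141  -0.0001  1.3889] [-0.0219 -0.4791 -4.5067] [ 0.0142 -0.1079 -0.045 ]
a_scene.png
a_top.png
b.png
c_scene.png
c_top.png
crop1.png
crop2.png
d_scene.png
d_top.png
e18.57_scene.png
e18.62_top.png
scene0.png
top0.png
```

Emit:
carry_out(deltas="0.5 0 3 0 0 0 1; 0.5 0 6 0 0 0 1; 0.5 0 9 0 0 0 1; 0.5 0 12 0 0 0 1; 0.5 0 15 0 0 0 1; 0.5 0 17 0 0 0 1; 0.5 0 18 0 0 0 1; 0.5 0 18 0 0 0 1")

```text
time: 19.28
tool_pos: [0.6441, 0.1054, 0.0588]
ee_rot: [-3.141, 0.0, 1.389]
wrist_force: [-0.4, -0.0, -3.5]
width: 0.0174
```

Emit:
carry_out(deltas="0 0 1 0 0 0 1; 0 0 2 0 0 0 1; 0 0 3 0 0 0 1; 0 0 4 0 0 0 1; 0 0 5 0 0 0 1; 0 0 6 0 0 0 1; 0 0 6 0 0 0 1; 0 0 6 0 0 0 1")

```text
time: 19.95
tool_pos: [0.6445, 0.1055, 0.054]
ee_rot: [3.141, -0.0, 1.389]
wrist_force: [-1.4, 0.1, -0.1]
width: 0.0177
```

```bash
python3 m.py
```

```text
scene brown 690 x [-34.258  -29.9846  36.3719  38.8881] y [-74.5669 -72.3321  72.3374  74.0767] z [35.6486 38.9558 63.6343]
scene grey 533 x [-48.7211 -43.771   48.1709  49.7563] y [-95.9762 -91.744   84.5058  86.0274] z [27.4516 32.1799 49.7682]
top brown 173 x [-36.5146 -35.2658  27.5938  29.3569] y [-75.6142 -74.4357  69.9494  73.0691] z [32.2366 38.8206 55.0327]
top grey 143 x [-48.1538 -46.3163  43.3152  44.733 ] y [-98.5778 -96.3919  60.3594  63.4318] z [27.3848 33.3071 42.4369]
20.05 [0.6445 0.1055 0.054 ] [ 3.141  -0.      1.3888] [-0.899   0.5581  0.4487] [-0.1454  0.2715 -0.0638]
```

The foot top reads about 39 mm and the load is off the wrist, so it is on the floor. Release.

Emit:
carry_out(deltas="0 0 0.5 0 0 0 0.3; 0 0 0.5 0 0 0 0.2; 0 0 0 0 0 0 0.2; 0 0 0 0 0 0 0.2; 0 0 -4 0 0 0 0.2; 0 0 -16 0 0 0 0.2; 0 0 -32 0 0 0 0.2; 0 0 -50 0 0 0 0.2")

```text
time: 20.72
tool_pos: [0.644, 0.1054, 0.1041]
ee_rot: [-3.141, 0.0, 1.389]
wrist_force: [0.9, 0.4, -0.4]
width: 0.0678
```

Emit:
carry_out(deltas="0 0 -20 0 0 0 0; 0 0 -40 0 0 0 0; 0 0 -60 0 0 0 0; 0 0 -80 0 0 0 0; 0 0 -100 0 0 0 0; 0 0 -120 0 0 0 0; 0 0 -130 0 0 0 0; 0 0 -130 0 0 0 0")

```text
time: 21.38
tool_pos: [0.6458, 0.1056, 0.2382]
ee_rot: [3.134, -0.002, 1.389]
wrist_force: [-0.3, -0.8, 0.3]
width: 0.0938
```

```bash
python3 m.py; python3 - <<'E'
from h import *
p=robot.snapshot("scene");c=p["pixels"][170:340,180:420,::-1];cv2.imwrite("pics/f.png",cv2.resize(c,None,fx=3.3,fy=3.3,interpolation=cv2.INTER_CUBIC))
p=robot.snapshot("top")
for d in robot.place_of(p,"grip"): print(d["p"],world(d["at"],p))
E
```

```text
scene brown 835 x [-37.3209 -31.0315  36.4554  38.3113] y [-76.5108 -72.2669  71.8327  74.0594] z [35.3312 39.2312 65.4327]
scene grey 564 x [-48.0322 -44.2494  48.2736  49.5128] y [-96.1006 -91.8498  84.414   85.9878] z [27.4843 32.5067 54.1396]
top brown 171 x [-36.0028 -34.8037  30.2231  31.6637] y [-76.2932 -75.2577  -5.2809  -2.5283] z [32.2215 38.0914 62.0734]
top grey 137 x [-47.6608 -46.8875  43.3422  45.3625] y [-98.42   -96.4569  83.3002  84.6821] z [27.4059 32.8229 38.5679]
21.4833 [0.6444 0.1055 0.2336] [ 3.1409 -0.0001  1.3888] [ 0.7696 -0.0912 -1.0733] [-0.0424 -0.0807 -0.0065]
0.38 [ 0.5127 -0.1737  0.1236]
```

View pics/f.png

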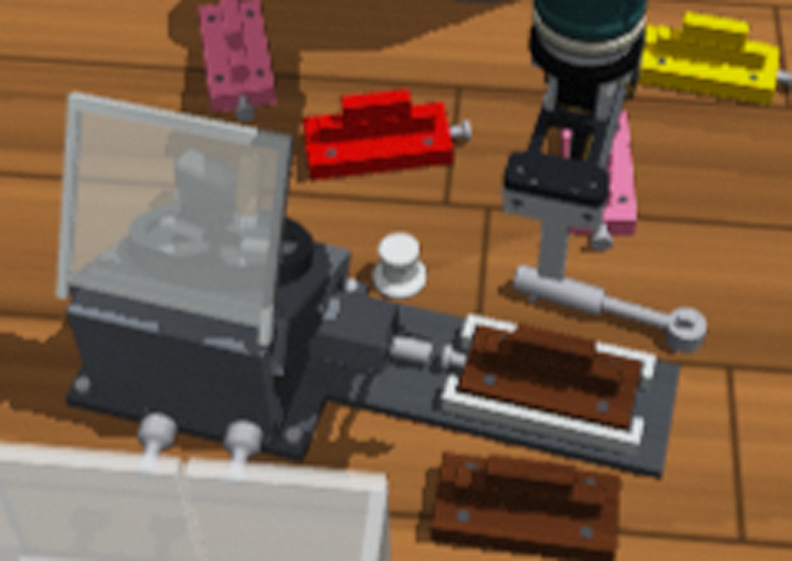

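The bracket is back in the bed with the stud at the ram, (450,357). Next: a flatness check, the handle position, and the move to in front of the handle.

```bash
cat >> h.py <<'E'
P0=np.array([.6152,-.0533,0]);PY=-.18;RP=R.from_euler('z',PY)
AX=np.array([-.5,0,.8660254]);D0=np.array([-.8660254,0,-.5]);Y=np.array([0,1.,0])
def gripw(th,out=.052): # world grip point
    return P0+RP.apply(np.array([0,-.135,.105])+AX*out+.058*(np.cos(th)*D0+np.sin(th)*Y))
RT=RP*R.from_matrix(np.array([[.8660254,0,.5],[0,-1,0],[.5,0,-.8660254]]).T)
TZ=RT.apply([0,0,1])
E
python3 - <<'E'
from h import *
for n in("scene","top"):
    p=robot.snapshot(n);W=cloud(p).reshape(-1,3)
    L=R.from_euler('z',.18).apply(np.nan_to_num(W-[.6447,.109,0],nan=9))*1000
    m=(abs(L[:,0])>14)&(abs(L[:,0])<32)&(abs(L[:,1])<70)&(L[:,2]>33)&(L[:,2]<44)
    q=L[m];A=np.c_[q[:,:2],np.ones(len(q))];print(n,len(q),np.linalg.lstsq(A,q[:,2],rcond=None)[0])
    # handle
    C=p["pixels"].reshape(-1,3).astype(int)
    Lp=RP.inv().apply(np.nan_to_num(W-P0,nan=9))-[0,-.135,.105]
    h=Lp@AX*1000;u=Lp@D0*1000;v=Lp@Y*1000
    m=(h>22)&(h<85)&(u>20)&(u<85)&(abs(v)<45)
    print(n,'handle',m.sum(),[np.c_[h,u,v][m].mean(0),np.c_[h,u,v][m].min(0),np.c_[h,u,v][m].max(0)] if m.any() else 0)
print(gripw(0),TZ,RT.as_euler('xyz'))
plan([((.46,.0,.26),R.from_euler('xyz',[np.pi,0,.5]),8)])
E
```

```text
scene 330 [-0.0065  0.0023 38.5287]
scene handle 0 0
top 80 [-0.0179  0.0066 38.0084]
top handle 70 [array([58.7009, 53.1489, -0.2443]), array([ 23.3454,  45.271 , -35.4635]), array([78.7345, 71.9334, 44.7966])]
[ 0.516  -0.1725  0.121 ] [ 0.4919 -0.0895 -0.866 ] [ 3.1416 -0.5236 -0.18  ]
per row mm 26.718122355679373 deg 6.365254469951384
-17.1 -20.2 -3.5 -0 0 0.111 0; -34.2 -40.4 -7 -0.001 0.001 0.222 0; -51.4 -60.6 -10.5 -0.001 0.001 0.333 0; -68.5 -80.8 -13.9 -0.001 0.001 0.444 0; -85.6 -101.1 -17.4 -0.002 0.001 0.555 0; -102.7 -121.3 -20.9 -0.002 0.002 0.667 0; -119.9 -141.5 -24.4 -0.002 0.002 0.778 0; -137 -161.7 -27.9 -0.002 0.002 0.889 0
t 21.7333 pose [0.6437 0.1054 0.2315] [-3.1386  0.0009  1.3888] q [ 0.0755  0.3197  1.0458 -0.0001  1.7792  0.2576] w 0.09352463096195454 F [-0.5983 -0.3348  0.2327]
```

Emit:
carry_out(deltas="-17 -20 -3 0 0 0.11 0; -34 -40 -7 0 0 0.22 0; -51 -61 -10 0 0 0.333 0; -68 -81 -14 0 0 0.444 0; -86 -101 -17 0 0 0.555 0; -103 -121 -21 0 0 0.667 0; -120 -141 -24 0 0 0.778 0; -137 -162 -28 0 0 0.889 0")

```text
time: 22.4
tool_pos: [0.4587, -0.0004, 0.2605]
ee_rot: [-3.141, 0.001, 0.494]
wrist_force: [0.1, -0.7, 0.4]
width: 0.0942
```

```bash
python3 - <<'E'
from h import *
p=robot.snapshot("top");W=cloud(p).reshape(-1,3)
Lp=RP.inv().apply(np.nan_to_num(W-P0,nan=9))-[0,-.135,.105]
h=Lp@AX*1000;u=Lp@D0*1000;v=Lp@Y*1000
for lo,hi in((22,40),(40,55),(55,68),(68,82)):
    m=(h>lo)&(h<hi)&(u>38)&(u<85)&(abs(v)<22)
    print(lo,m.sum(),np.c_[h,u,v][m].mean(0).round(1) if m.any() else '',np.percentile(v[m],[0,10,50,90,100]).round(1) if m.any() else '')
m=(h>-5)&(h<25)&(np.hypot(u,v)<95)&(np.hypot(u,v)>62);print('rim',m.sum(),np.percentile(u[m],[1,99]),np.percentile(v[m],[1,99]),np.median(h[m]))
for d in robot.place_of(p,"grip"): print(d["p"],world(d["at"],p))
for d in robot.place_of(p,"hub"): print(d["p"],world(d["at"],p),'model',P0+RP.apply(np.array([0,-.135,.105])+AX*.012))
c=p["pixels"][110:210,320:430,::-1];cv2.imwrite("pics/g.png",cv2.resize(c,None,fx=6,fy=6,interpolation=cv2.INTER_CUBIC))
print(proj([gripw(0),gripw(0,.074)],p))
pre=gripw(0)+TZ*(.019-.10)
print(pre)
plan([(pre,RT,8)])
E
```

```text
22 7 [26.8 58.   1.4] [-20.7 -13.6   2.3  14.   19.8]
40 18 [45.8 48.5  0.1] [-12.4  -7.9   0.7   6.7   8.2]
55 10 [63.8 49.2 -2.9] [-12.9 -12.3  -2.    5.9   8.5]
68 31 [73.5 55.5 -2.1] [-12.6  -9.7  -2.9   6.1   8.8]
rim 644 [-65.259   78.1555] [-88.7128  87.2496] 15.632445400296707
0.43 [ 0.515  -0.1765  0.1206]
0.59 [ 0.587  -0.1884  0.1136] model [ 0.5851 -0.185   0.1154]
0.32 [0.6425 0.1072 0.0139] model [ 0.5851 -0.185   0.1154]
[[367.0442 180.5961]
 [367.1313 183.2334]]
[ 0.4762 -0.1652  0.1912]
per row mm 22.515976790993726 deg 6.09095758140936
-8.1 19.1 8.8 -0.022 0.063 0.083 0; -16.1 38.2 17.7 -0.044 0.125 0.166 0; -24.2 57.2 26.5 -0.067 0.188 0.249 0; -32.2 76.3 35.4 -0.089 0.251 0.332 0; -40.3 95.4 44.2 -0.111 0.313 0.415 0; -48.3 114.5 53 -0.133 0.376 0.498 0; -56.4 133.5 61.9 -0.155 0.439 0.581 0; -64.4 152.6 70.7 -0.177 0.501 0.664 0
t 22.55 pose [ 0.4595 -0.0004  0.2619] [ 3.1407 -0.0014  0.4994] q [-0.1244 -0.121   1.4652  0.0001  1.7957  0.947 ] w 0.09374938130721262 F [0.0793 0.2592 0.2791]
```

View pics/g.png

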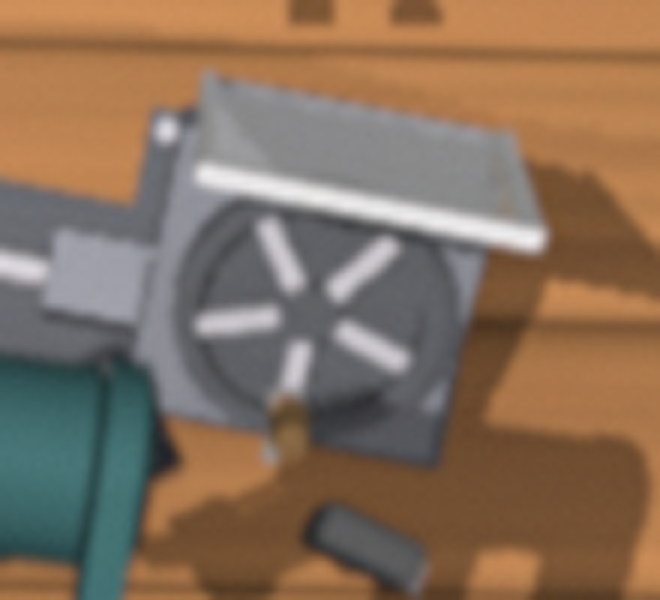

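The handle sits next to the pointer at (285,425) in the crop, about 2 mm from the model's θ=0. Move in front of it.

Emit:
carry_out(deltas="-8 19 9 -0.022 0.063 0.083 0; -16 38 18 -0.044 0.125 0.166 0; -24 57 26 -0.067 0.188 0.249 0; -32 76 35 -0.089 0.251 0.332 0; -40 95 44 -0.11 0.313 0.415 0; -48 114 53 -0.133 0.376 0.498 0; -56 133.5 62 -0.155 0.439 0.581 0; -64 152.6 70 -0.177 0.501 0.664 0")

```text
time: 23.22
tool_pos: [0.4776, -0.1654, 0.1903]
ee_rot: [-3.14, -0.524, -0.183]
wrist_force: [0.1, 0.8, 0.6]
width: 0.0938
```

```bash
python3 - <<'E'
from h import *
p=robot.snapshot("scene")
c=p["pixels"][150:310,180:400,::-1];cv2.imwrite("pics/i.png",cv2.resize(c,None,fx=3.5,fy=3.5,interpolation=cv2.INTER_CUBIC))
tgt=gripw(-.03)+TZ*.017
plan([(tgt,RT,6)])
print(RT.inv().apply(RP.apply([0,1,0])))
E
```

```text
per row mm 15.626770253414708 deg 0.09102834526478515
0.7 0 15.6 0 0.001 -0.001 0; 1.4 0 31.2 0.001 0.002 -0.003 0; 2.1 0 46.8 0.001 0.003 -0.004 0; 2.9 0 62.4 0.001 0.004 -0.005 0; 3.6 0.1 78.1 0.002 0.005 -0.006 0; 4.3 0.1 93.7 0.002 0.006 -0.008 0
t 23.2667 pose [ 0.4749 -0.1665  0.1856] [-3.1393 -0.5181 -0.1887] q [-0.5879 -0.4039  1.9241  0.2151  1.1475  1.1298] w 0.09428798628244367 F [-1.2265  0.1764 -1.1939]
[-0. -1.  0.]
```

View pics/i.png

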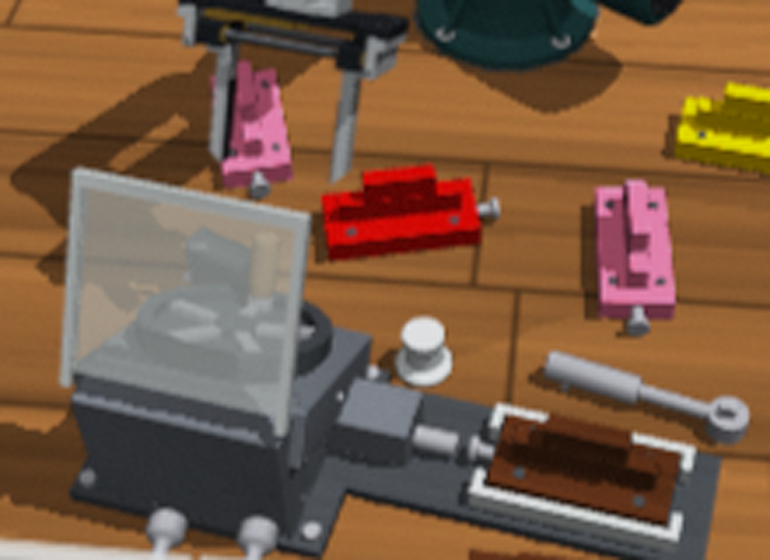

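Emit:
carry_out(deltas="0 0 5 0 0 0 0; 0 0 15 0 0 0 0; 0 0 27 0 0 0 0; 0 0 36 0 0 0 0; 0 0 40 0 0 0 0; 0 0 40 0 0 0 0; 0 0 40 0 0 0 0; 0 0 40 0 0 0 0")

```text
time: 23.93
tool_pos: [0.4973, -0.1679, 0.1574]
ee_rot: [3.141, -0.522, -0.179]
wrist_force: [-0.1, -0.3, 0.1]
width: 0.0937
```

```bash
python3 - <<'E'
from h import *
tgt=gripw(-.03)+TZ*.017
plan([(tgt,RT,6)])
E
```

```text
per row mm 9.702442902507913 deg 0.01675766377190657
-0.2 0.5 9.7 -0 0 0 0; -0.5 1 19.4 -0 0 0 0; -0.7 1.4 29.1 -0 0.001 0.001 0; -1 1.9 38.8 -0 0.001 0.001 0; -1.2 2.4 48.4 -0 0.001 0.001 0; -1.4 2.9 58.1 -0 0.001 0.001 0
t 23.9333 pose [ 0.4973 -0.1679  0.1574] [ 3.1412 -0.5222 -0.1788] q [-0.5591 -0.337   1.9366  0.2134  1.061   1.1319] w 0.09368386175066448 F [-0.1173 -0.2654  0.1317]
```

Emit:
carry_out(deltas="-0.2 0.5 8 0 0 0 0; -0.5 1 18 0 0 0 0; -0.7 1.4 29 0 0 0 0; -1 2 39 0 0 0 0; -1 2.5 48 0 0 0 0; -1.4 3 55 0 0 0 0; -1.4 3 57 0 0 0 0.5; -1.4 3 57 0 0 0 1")

```text
time: 24.6
tool_pos: [0.5228, -0.1757, 0.1054]
ee_rot: [-3.141, -0.52, -0.18]
wrist_force: [-0.6, 0.8, -0.2]
width: 0.0841
```

Emit:
carry_out(deltas="0 0 0 0 0 0 1; 0 0 0 0 0 0 1; 0 0 0 0 0 0 1; 0 0 0 0 0 0 1; 0 0 0 0 0 0 1; 0 0 0 0 0 0 1; 0 0 0 0 0 0 1; 0 0 0 0 0 0 1")

```text
time: 25.27
tool_pos: [0.523, -0.1759, 0.1066]
ee_rot: [-3.142, -0.522, -0.18]
wrist_force: [0.7, -0.3, 0.4]
width: 0.031
```

Emit:
carry_out(deltas="0 0 0 0 0 0 1; 0 0 0 0 0 0 1; 0 0 0 0 0 0 1; 0 0 0 0 0 0 1; 0 0 0 0 0 0 1; 0 0 0 0 0 0 1; 0 0 0 0 0 0 1; 0 0 0 0 0 0 1")

```text
time: 25.93
tool_pos: [0.523, -0.1761, 0.1066]
ee_rot: [3.141, -0.522, -0.18]
wrist_force: [-1.1, -0.3, 0.7]
width: 0.0232
```

```bash
cat > k.py <<'E'
from h import *
import sys
o=robot.get_obs();g=np.array(o["tool_pos"])-TZ*.019
Lp=RP.inv().apply(g-P0)-[0,-.135,.105]
u,v,h=Lp@D0*1000,Lp@Y*1000,Lp@AX*1000
th=np.arctan2(v,u);print('u v h',u,v,h,'th',th,'r',np.hypot(u,v),'t',o['time'],'w',o['width'],'F',R.from_euler('xyz',o['ee_rot']).inv().apply(o['wrist_force']),'rpy',o['ee_rot'],'q',o['joint_positions'])
E
python3 k.py
```

```text
u v h 58.716062192398915 -2.283603551212626 54.78367256617602 th -0.038872722517474645 r 58.760452725968406 t 25.9333 w 0.023200115582224 F [-0.5073  0.5128 -1.1146] rpy [ 3.1413 -0.5215 -0.1798] q [-0.5405 -0.2286  1.9598  0.221   0.9288  1.121 ]
```

Handle gripped at 23.2 mm. Now the crank rows, where tool x = up the slope and tool y = −press y.

```bash
cat > crank.py <<'E'
import numpy as np,sys
a,b=map(float,sys.argv[1:3]);n=int(sys.argv[3]) if len(sys.argv)>3 else 8
for t in np.linspace(a,b,n+1)[1:]: print("%.3f: %.1f %.1f"%(t,58*(np.cos(a)-np.cos(t)),-58*(np.sin(t)-np.sin(a))))
E
python3 crank.py -0.03 0.9
```

```text
0.086: 0.2 -6.7
0.203: 1.2 -13.4
0.319: 2.9 -19.9
0.435: 5.4 -26.2
0.551: 8.6 -32.1
0.667: 12.4 -37.6
0.784: 16.9 -42.7
0.900: 21.9 -47.2
```

Emit:
carry_out(deltas="0 -3 0 0 0 0 1; 0.5 -9 0 0 0 0 1; 2 -16 0 0 0 0 1; 4 -23 0 0 0 0 1; 7 -30 0 0 0 0 1; 11.5 -36.5 0 0 0 0 1; 17 -42.5 0 0 0 0 1; 22 -47 0 0 0 0 1")

```text
time: 26.6
tool_pos: [0.5513, -0.1333, 0.1185]
ee_rot: [3.139, -0.524, -0.178]
wrist_force: [2.0, -7.1, -1.3]
width: 0.0233
```

```bash
python3 k.py;python3 crank.py .9 1.94; python3 - <<'E'
from h import *
p=robot.snapshot("scene")
c=p["pixels"][150:310,180:400,::-1];cv2.imwrite("pics/j.png",cv2.resize(c,None,fx=3.5,fy=3.5,interpolation=cv2.INTER_CUBIC))
E
python3 k.py
```

```text
u v h 35.293460095110504 44.82998184480905 54.92107911036045 th 0.9038637160351773 r 57.05572361902937 t 26.6 w 0.023318864002879837 F [2.1332 6.6694 2.7912] rpy [ 3.1385 -0.5237 -0.1781] q [-0.4058 -0.2078  1.9194  0.1384  0.9215  1.2888]
1.030: 6.2 -4.3
1.160: 12.9 -7.7
1.290: 20.0 -10.3
1.420: 27.3 -11.9
1.550: 34.8 -12.6
1.680: 42.4 -12.2
1.810: 49.8 -10.9
1.940: 57.0 -8.7
u v h 34.193073530890956 45.57500920985806 54.941411890877234 th 0.9271293003634452 r 56.97585227065553 t 26.65 w 0.023503362292882257 F [4.1671 5.2658 3.6055] rpy [ 3.1399 -0.5252 -0.1784] q [-0.4047 -0.2069  1.918   0.1397  0.9207  1.2893]
```

View pics/j.png

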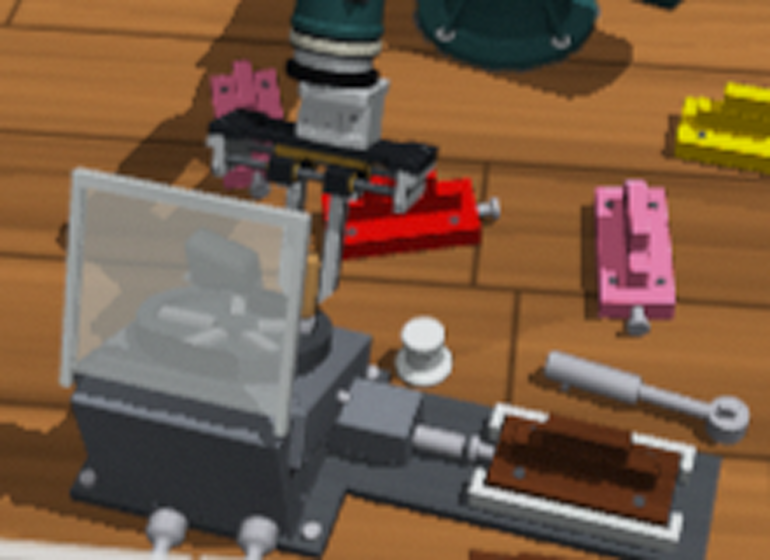

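Wheel follows: the handle is now at (312,285). Continue.

Emit:
carry_out(deltas="6 -4.5 0 0 0 0 1; 13 -8 0 0 0 0 1; 20 -10.5 0 0 0 0 1; 27.5 -12 0 0 0 0 1; 35 -12.6 0 0 0 0 1; 42.5 -12.3 0 0 0 0 1; 50 -11 0 0 0 0 1; 57 -9 0 0 0 0 1")

```text
time: 27.32
tool_pos: [0.5982, -0.1334, 0.145]
ee_rot: [3.138, -0.515, -0.178]
wrist_force: [-13.6, -4.6, 5.0]
width: 0.0233
```

```bash
python3 k.py;python3 crank.py 1.94 2.98
```

```text
u v h -17.973931213549662 53.17711149943802 54.81975116299439 th 1.8967421244672866 r 56.13258760019066 t 27.3167 w 0.02329677424098689 F [ -8.4311   6.9784 -10.5413] rpy [ 3.138  -0.515  -0.1776] q [-0.3617 -0.1139  1.7815  0.1053  0.9682  1.3504]
2.070: 6.8 3.2
2.200: 13.2 7.2
2.330: 19.0 12.0
2.460: 24.1 17.5
2.590: 28.5 23.7
2.720: 32.0 30.4
2.850: 34.6 37.4
2.980: 36.3 44.8
```

Emit:
carry_out(deltas="7 4 0 0 0 0 1; 13.5 8.5 0 0 0 0 1; 19.5 13.5 0 0 0 0 1; 24.5 19 0 0 0 0 1; 29 25 0 0 0 0 1; 32.5 32 0 0 0 0 1; 35 39 0 0 0 0 1; 36.5 46.5 0 0 0 0 1")

```text
time: 27.98
tool_pos: [0.623, -0.1815, 0.164]
ee_rot: [-3.137, -0.519, -0.179]
wrist_force: [-4.0, 3.6, 2.9]
width: 0.0233
```

```bash
python3 k.py;python3 crank.py 2.98 4.02;python3 - <<'E'
from h import *
p=robot.snapshot("scene")
c=p["pixels"][150:310,180:400,::-1];cv2.imwrite("pics/k.png",cv2.resize(c,None,fx=3.5,fy=3.5,interpolation=cv2.INTER_CUBIC))
E
```

```text
u v h -55.99631832578729 10.281806101279823 54.79835816457257 th 2.9599996578988117 r 56.93244420141486 t 27.9833 w 0.023342951894913283 F [-2.4833 -2.8808 -4.7867] rpy [-3.1373 -0.5188 -0.1793] q [-0.4437 -0.0426  1.6779  0.1587  1.0093  1.2548]
3.110: 0.7 7.5
3.240: 0.5 15.0
3.370: -0.8 22.5
3.500: -2.9 29.7
3.630: -6.0 36.5
3.760: -10.0 43.0
3.890: -14.7 48.8
4.020: -20.2 54.0
```

View pics/k.png

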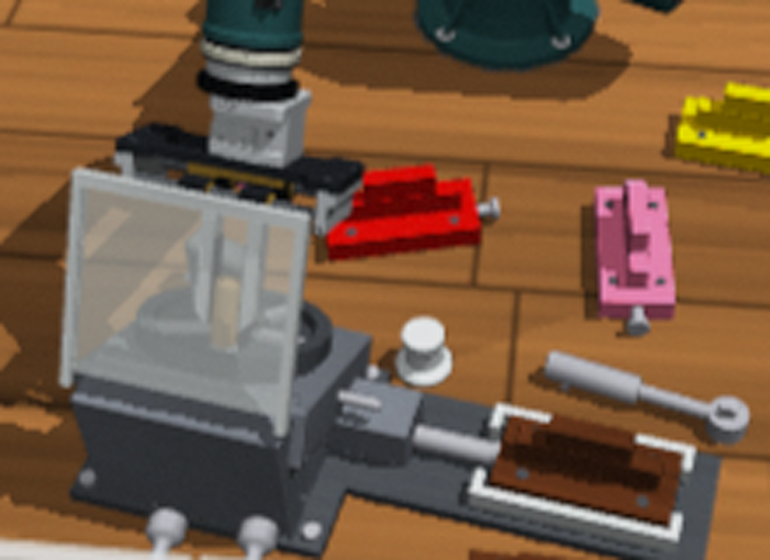

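The ram has reached the bracket and the stud is pressed in at (490,450). The gripper clears the guard. Second half.

Emit:
carry_out(deltas="0.7 7.5 0 0 0 0 1; 0.5 15 0 0 0 0 1; -0.8 22.5 0 0 0 0 1; -3 29.7 0 0 0 0 1; -6 36.5 0 0 0 0 1; -10 43 0 0 0 0 1; -14.7 49 0 0 0 0 1; -20 54 0 0 0 0 1")

```text
time: 28.7
tool_pos: [0.596, -0.2346, 0.1541]
ee_rot: [-3.14, -0.521, -0.181]
wrist_force: [-1.9, 4.9, 4.4]
width: 0.0233
```

```bash
python3 k.py;python3 crank.py 4.02 5.06
```

```text
u v h -36.30744301092573 -46.785371481293915 54.69709131120319 th -2.2307574594133546 r 59.22078522473583 t 28.7 w 0.023318560939070303 F [-0.2379 -4.4777 -5.1956] rpy [-3.1402 -0.5215 -0.1806] q [-0.5684 -0.0497  1.7059  0.2261  1.0088  1.1084]
4.150: -6.1 4.4
4.280: -12.7 8.0
4.410: -19.8 10.7
4.540: -27.1 12.5
4.670: -34.6 13.3
4.800: -42.1 13.1
4.930: -49.5 12.0
5.060: -56.8 9.9
```

Emit:
carry_out(deltas="-6 4.4 0 0 0 0 1; -12.7 8 0 0 0 0 1; -20 10.7 0 0 0 0 1; -27 12.5 0 0 0 0 1; -34.6 13.3 0 0 0 0 1; -42 13 0 0 0 0 1; -49.5 12 0 0 0 0 1; -57 10 0 0 0 0 1")

```text
time: 29.37
tool_pos: [0.546, -0.2356, 0.1257]
ee_rot: [3.141, -0.523, -0.18]
wrist_force: [4.1, 4.2, 2.1]
width: 0.0232
```

```bash
python3 k.py;python3 crank.py 5.06 6.25 10
```

```text
u v h 20.3813712032253 -56.71082197359248 54.66357021759236 th -1.2257797894558624 r 60.262074483410885 t 29.3667 w 0.023224715594562226 F [ 3.9286 -4.8907 -0.1809] rpy [ 3.1414 -0.5228 -0.1803] q [-0.6332 -0.1323  1.8405  0.2675  0.9722  1.0185]
5.179: -6.3 -2.7
5.298: -12.3 -6.2
5.417: -17.8 -10.3
5.536: -22.8 -15.1
5.655: -27.2 -20.4
5.774: -30.9 -26.3
5.893: -33.9 -32.5
6.012: -36.1 -39.0
6.131: -37.6 -45.7
6.250: -38.2 -52.6
```

Emit:
carry_out(deltas="-6.3 -3 0 0 0 0 1; -12.3 -6.5 0 0 0 0 1; -18 -10.5 0 0 0 0 1; -23 -15.5 0 0 0 0 1; -27 -21 0 0 0 0 1; -31 -27 0 0 0 0 1; -34 -33 0 0 0 0 1; -36 -39 0 0 0 0 1")

```text
time: 30.03
tool_pos: [0.522, -0.1915, 0.1077]
ee_rot: [3.14, -0.521, -0.18]
wrist_force: [2.7, -2.7, -0.2]
width: 0.0232
```

```bash
python3 k.py
```

```text
u v h 56.66732013674894 -17.669881077155807 54.78158184208642 th -0.3022632735205098 r 59.358317603867626 t 30.0333 w 0.02322609781069924 F [2.6239 2.1719 1.7859] rpy [ 3.1401 -0.5214 -0.1795] q [-0.5757 -0.2164  1.948   0.2393  0.9361  1.0794]
```

Emit:
carry_out(deltas="-0.8 -4 0 0 0 0 1; -1.4 -8 0 0 0 0 1; -1.8 -11.5 0 0 0 0 1; -2 -14 0 0 0 0 1; -2 -15.5 0 0 0 0 1; -2 -16 0 0 0 0 1; -2 -16 0 0 0 0 1; -2 -16 0 0 0 0 1")

```text
time: 30.7
tool_pos: [0.5231, -0.1752, 0.1066]
ee_rot: [-3.141, -0.52, -0.18]
wrist_force: [-3.7, -1.0, 2.7]
width: 0.0235
```

```bash
python3 k.py
```

```text
u v h 58.7334723025752 -1.45390099750084 54.73895863092827 th -0.024749160574347662 r 58.75146463559783 t 30.7 w 0.02347617573010969 F [-1.6611  1.6736 -4.0148] rpy [-3.141  -0.5203 -0.18  ] q [-0.5388 -0.2281  1.9591  0.2203  0.9301  1.1231]
```

Emit:
carry_out(deltas="0 0 0 0 0 0 0.6; 0 0 0 0 0 0 0.4; 0 0 0 0 0 0 0.2; 0 0 0 0 0 0 0.2; 0 0 0 0 0 0 0.2; 0 0 0 0 0 0 0.2; 0 0 0 0 0 0 0.2; 0 0 -2 0 0 0 0.2")

```text
time: 31.37
tool_pos: [0.5223, -0.1752, 0.1081]
ee_rot: [-3.141, -0.521, -0.18]
wrist_force: [0.3, -0.3, -0.1]
width: 0.0725
```

Emit:
carry_out(deltas="0 0 -8 0 0 0 0.2; 0 0 -20 0 0 0 0.2; 0 0 -35 0 0 0 0.2; 0 0 -50 0 0 0 0.2; 0 0 -68 0 0 0 0.2; 0 0 -85 0 0 0 0.2; 0 0 -95 0 0 0 0.2; 0 0 -100 0 0 0 0.2")

```text
time: 32.03
tool_pos: [0.4736, -0.1668, 0.198]
ee_rot: [3.14, -0.525, -0.179]
wrist_force: [-0.2, -0.2, -0.1]
width: 0.0749
```

Emit:
carry_out(deltas="-10 0 -5 0 0 0 0.2; -22 0 -10 0 0 0 0.2; -35 0 -15 0 0 0 0.2; -50 0 -20 0 0 0 0.2; -65 0 -30 0 0 0 0.2; -75 0 -40 0 0 0 0.2; -80 0 -45 0 0 0 0.2; -80 0 -45 0 0 0 0.2")

```text
time: 32.7
tool_pos: [0.3827, -0.1503, 0.195]
ee_rot: [3.141, -0.523, -0.181]
wrist_force: [0.2, 0.7, -0.5]
width: 0.0756
```

```bash
python3 m.py; python3 - <<'E'
from h import *
p=robot.snapshot("top");W=cloud(p).reshape(-1,3)
Lp=RP.inv().apply(np.nan_to_num(W-P0,nan=9))-[0,-.135,.105]
h=Lp@AX*1000;u=Lp@D0*1000;v=Lp@Y*1000
for lo,hi in((40,55),(55,68),(68,82)):
    m=(h>lo)&(h<hi)&(u>38)&(u<85)&(abs(v)<22)
    print(lo,m.sum(),np.c_[h,u,v][m].mean(0).round(1) if m.any() else '',np.percentile(v[m],[0,10,50,90,100]).round(1) if m.any() else '')
c=p["pixels"][110:210,240:430,::-1];cv2.imwrite("pics/l_top.png",cv2.resize(c,None,fx=4.2,fy=4.2,interpolation=cv2.INTER_CUBIC))
p=robot.snapshot("scene")
for t in("bracket","stud_end","bed"):
    print(t,[(round(d["p"],2),world(d["at"],p).round(4)) for d in robot.place_of(p,t)][:4])
c=p["pixels"][150:340,150:400,::-1];cv2.imwrite("pics/l.png",cv2.resize(c,None,fx=3.1,fy=3.1,interpolation=cv2.INTER_CUBIC))
E
```

```text
scene brown 817 x [-35.7394 -31.1495  36.1371  38.6441] y [-73.9142 -69.8887  74.5977  76.8136] z [35.4674 39.3272 65.6832]
scene grey 563 x [-46.1944 -44.0668  48.0313  49.4885] y [-86.205  -84.2867  84.4247  86.0252] z [27.812  32.8492 55.4748]
top brown 620 x [-36.6935 -35.8034  30.2291  31.585 ] y [-74.0277 -70.9068  73.0687  75.7981] z [32.9701 38.6502 63.1173]
top grey 299 x [-48.2007 -47.3486  43.8677  44.8608] y [-87.5199 -86.319   82.6134  84.8679] z [27.2238 32.4658 39.6535]
32.8 [ 0.3835 -0.1503  0.1946] [ 3.1413 -0.5221 -0.1804] [-0.5305  0.0157 -0.4823] [ 0.0951  0.2607 -0.0189]
40 14 [48.4 50.1  2.7] [-9.1 -7.2  4.6 10.1 10.7]
55 9 [62.2 48.5  0.6] [-8.6 -5.1 -0.5  6.5  8.8]
68 30 [73.3 55.9 -0.8] [-9.9 -8.1 -0.6  6.2  8.6]
bracket [(0.97, array([ 0.2382, -0.2531, -0.0029])), (0.89, array([0.6479, 0.1128, 0.0117])), (0.78, array([ 0.2056,  0.2723, -0.0003])), (0.73, array([ 0.6144, -0.1943,  0.2995]))]
stud_end [(0.93, array([0.4541, 0.1491, 0.0151])), (0.92, array([ 0.3106, -0.2293,  0.0112])), (0.87, array([0.2152, 0.3413, 0.017 ])), (0.75, array([ 0.3345, -0.0077,  0.0135]))]
bed [(0.73, array([0.6426, 0.1109, 0.011 ]))]
```

View pics/l.png

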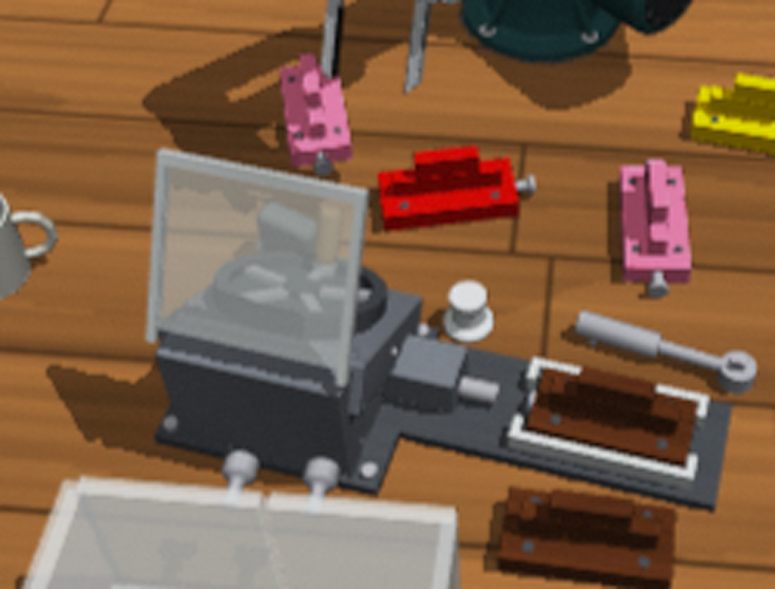

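View pics/l_top.png

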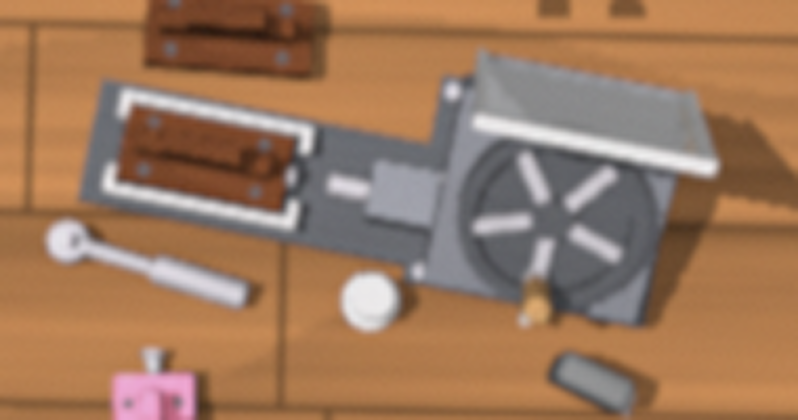

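```bash
python3 - <<'E'
from h import *
for n in("scene","top"):
    p=robot.snapshot(n);W=cloud(p).reshape(-1,3);C=p["pixels"].reshape(-1,3).astype(int)
    L=R.from_euler('z',.18).apply(np.nan_to_num(W-[.6447,.109,0],nan=9))*1000
    m=(abs(L[:,0])<9)&(L[:,1]>-105)&(L[:,1]<-60)&(L[:,2]>18)&(L[:,2]<45)
    i=np.argsort(L[m][:,1]);print(n);print(np.c_[L[m],C[m]][i].round(0)[:22])
    b=(C[:,0]-C[:,2]>25)&(abs(L[:,0])<33)&(abs(L[:,0])>12)&(abs(L[:,1]+75)<12)&(L[:,2]>20)
    print('end',np.percentile(L[b][:,1],[0,5]))
E
```

```text
scene
[[ -0. -77.  37. 162. 162. 169.]
 [  2. -76.  36. 172. 171. 178.]
 [  4. -76.  33. 159. 157. 162.]
 [ -7. -76.  33. 133. 132. 136.]
 [  5. -75.  29. 124. 120. 122.]
 [  8. -75.  29.  88.  75.  73.]
 [ -2. -74.  35. 145. 140. 144.]
 [  2. -73.  37. 124. 117. 119.]
 [  7. -72.  39. 108.  96.  94.]
 [ -1. -71.  38.  86.  54.  39.]
 [  1. -71.  36.  71.  37.  19.]
 [ -8. -70.  39.  82.  43.  21.]
 [  6. -69.  39.  52.  26.  13.]
 [ -5. -69.  39.  59.  31.  17.]
 [ -2. -68.  38.  48.  25.  11.]
 [  1. -67.  32.  50.  25.  11.]
 [  2. -67.  38.  50.  26.  15.]
 [ -5. -66.  40.  75.  37.  18.]
 [  9. -66.  38.  47.  24.  12.]
 [ -3. -65.  38.  50.  25.  11.]
 [ -8. -64.  40.  85.  43.  20.]
 [  4. -64.  42.  49.  23.  12.]]
end [-72.0437 -71.5659]
top
[[  4. -79.  28. 115. 114. 119.]
 [  7. -79.  34.  92.  91.  95.]
 [ -9. -78.  33. 147. 144. 149.]
 [ -5. -78.  37. 171. 167. 172.]
 [ -1. -77.  35. 171. 165. 170.]
 [  3. -76.  32. 143. 138. 141.]
 [  6. -75.  33. 102.  94.  96.]
 [ -7. -74.  42. 154. 142. 143.]
 [ -2. -73.  32. 149. 136. 137.]
 [  1. -72.  36. 126. 111. 109.]
 [  5. -72.  39.  98.  76.  70.]
 [ -7. -70.  41. 120.  92.  82.]
 [ -3. -69.  34. 106.  81.  74.]
 [  0. -69.  37.  92.  65.  57.]
 [  4. -68.  38.  83.  50.  36.]
 [  8. -67.  37.  93.  53.  30.]
 [ -7. -67.  35. 109.  66.  45.]
 [ -5. -66.  43.  86.  51.  33.]
 [ -1. -65.  40.  76.  44.  25.]
 [  2. -65.  43.  78.  45.  27.]
 [  8. -63.  33.  85.  49.  28.]
 [ -8. -63.  37. 104.  60.  35.]]
end [-74.0194 -73.3652]
```

The head now stands about 5 mm out of the wood (22 mm before), so it is pressed roughly 16 mm. The handle is back at the pointer, and the gripper is open and clear. Handing in.

```bash
python3 -c "
from bench import robot
print(robot.close_job())"
```

```text
the job is handed in; nothing more can be done
None
```

I turned the bracket half round, seated it with its stud facing the ram, cranked one clockwise turn, let go and handed the job in at about 33 s. No verdict is reported, so the result rests on my own last checks. The last wrist joint could not make the half turn over the bed. I therefore set the bracket down on free crate at about (0.42, 0.30), regrasped it with the tool turned by π, and then reseated it.

| Check | Last reading |
|---|---|
| Bracket position | about 1 to 2 mm off the bed's centre |
| Bracket height | foot top at 38 to 39 mm; 38 mm is fully seated |
| Bracket tilt | under 0.02 rad, measured after reseating but before cranking |
| Stud | head stands about 5 mm out of the wood, so pressed in roughly 16 mm |
| Handle | back at the pointer, within about 2 mm of where it began (about 0.03 rad) |
| Bystanders | those in the last close-up crops (spare, ratchet, door stop, tape) looked unmoved; I did not re-measure any, and the jar was not in view |
| Gripper | open, clear of everything, wrist force near 0 |

Three readings disagreed:
- **Wheel centre:** the press text reads as the wheel's middle, but the hub, guard and grip measurements only fit if (0, -135, 105) is the centre of its back face, so I used that.
- **Wheel offset:** the handle's path put the wheel's axis about 1.5 to 2 mm off my fit along the press's y. The wrist force rose to about 15 N during the turn.
- **Stud end:** in the final scene picture the network's top stud_end reports were all on the decoy brackets, so I measured the stud from the depth image instead.

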